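# Load the hinge arm and wind the table in under the welding optics

### The job

Draw the hinge arm with the round nose out of the storage rack and lay it in the nest on the sliding table: straight, nose first, under the two bridges and all the way in to the stop, shank sticking out. Then wind the table fully home under the optics by pushing round the spokes of the star wheel clockwise; do not shove the table or the part on it. Leave the square-nosed arm, the jar, the gauge case and the wrench where they are.

Things in the scene. Friction and masses are not known exactly. Their poses are not given: they have to be found in the camera images.
- round_arm: Aluminium hinge arm lying flat, 150 mm long, 28 high, 0.4 kg. Origin: mid-length, centre of underside; +x points to the nose. Shank 30 wide from x -75 to 25; head 46 wide, straight sides x 25 to 52, then half-round nose (tip x 75), dark bore mark on top. Starts on the bench in one rack bay: shank hidden in the bay, about 70 mm of head end sticking out.
- round_nose (a point): Nose tip of the round arm on its underside, 75 mm from the arm's origin along its +x.
- square_arm: The other arm, to be left alone: same material, size and frame, but its head ends square and has a straight dark mark on top. It lies in the other bay.
- rack: Fixed grey rack 200 (x) x 90 (y) x 48 mm high on the bench; origin centre of underside. Two bays centred at its x -50 and +50, each 42 wide, 42 high under the roof, inner back wall at y +40, open mouth at y -45; the bays' floor is the bench. Parts come out along its -y.
- unit: Fixed white and steel feed unit, origin on the bench. In its frame (mm): bed x -45..85, y -70..190; wheel housing x -150..10, y -310..-90, solid to 100 high (see cover_edge); optics column x 130..205, y -60..20, 240 high, with a slanted optics barrel (radius 22) from its top down to x 85, y -20, 150 high. Axes parallel to the table's.
- cover_edge (a point): Middle of the upper edge, 170 mm above the bench, of the clear cover plate over the star wheel's +x half (unit frame): plate x -100..10, y -310..-90, from 155 to 170 high, on 8 mm white side walls at y -306 and -94, x -90..10 and a clear far wall. Spokes pass under it and can be pushed only on the open -x half.
- slide_table: Sliding aluminium table 150 (x) x 170 (y) mm, origin in the centre of its top face, 60 above the bench. It slides along the unit's y: fully out (start) at y +135 in the unit's frame, fully home at y +15 (a stop); x 20 always. It moves 28 mm towards -y per radian of the star wheel, stays where it is left, and carries the nest.
- nest_stop (a point): Centre of the stop's face on the table top, where the nose tip belongs; axes as the table's. Nest: side walls 58 mm apart, 36 high, 12 thick, from here to y +85 (the mouth); bridges over them (underside 36, top 44 above the table) at y -10..20 and 60..85. The arm enters at the mouth towards -y with its nose to -y; nested, 65 mm of shank stick out.
- star_wheel (a joint): Angle of the star wheel, rad: 0 at the start, grows clockwise seen from above, 4.286 = table fully home (a stop). Stiff (about 0.56 N m, i.e. 7 N at 80 mm) and stays where it is left.
- wheel_hub (a point): On the star wheel's upright axis at the spokes' centre height (134 mm above the bench); turns with it. At x -100, y -200 in the unit's frame. Five level steel spokes 72 degrees apart, one along this x axis, 12 thick, from the round hub (radius 40, top 19 above here) to black balls (radius 10) centred 92 from the axis. The housing deck is 34 below.
- jar: Amber jar, 54 diameter, 75 high, on the bench; leave alone. Origin: centre of underside.
- gauge_case: Closed black and grey case 60 x 100 x 32 high; leave alone. Origin: centre of underside.
- wrench: Steel wrench 150 long, lying flat along its x; leave alone. Origin: centre of underside.
Not all that is in view belongs to the job. Leave any red or yellow look-alike of the round_arm alone.

How it is judged:
By the outcome, as a careful person would: the job done as asked, in the order asked, and still so for the second after the job is handed in, with the robot touching nothing.
It also fails if it takes over 72 s, if anything falls off the work surface, if the arm or the gripper's body presses on something with over 40 N, if the wrist force passes 120 N, or if a joint passes its speed limit or range.

### The arm

A 6-joint arm with a two-finger parallel gripper is mounted at the origin on the work surface. World frame = base frame: x ahead of the robot, y to its left, z up, the work surface at z = 0. Lengths are in m, angles in degrees, forces in N, time in s.
With the tool pointing down it reaches from about 0.25 to 0.725 m from the base axis. Payload 9.7 kg.
Tool frame: the origin (TCP) lies on the centre line of the jaws, within the pads' length; the fingertips stand 19 mm ahead of it and the grasp point (between the pads) is the TCP; z points along the fingers, y is the direction in which the jaws open and shut (so a half turn about z gives the same grasp; the last joint's range is limited). The gripper opens to 85 mm and grips with 20 to 120 N. Pads are 22 mm wide; open, the fingers measure 114 mm over their backs; the gripper's body (76 mm by 85 mm) begins 54 mm behind the grasp point. The pads swing forward as they close: fully open they stand 13 mm farther back than shut.
Start: joints at [-73.854, 4.979, 10.078, 95.1, 0, 90], TCP at [0.153, -0.528, 0.25] pointing down, gripper open.
Joint ranges: [-179.16, 179.16], [-48.56, 103.87], [-65.8, 70.77], [-126.05, 130.52], [-82.76, 87.17], [-180, 180]. Speed limits (degrees/s): [127.2, 127.2, 147.25, 180, 180, 180].

### API

Orientations are given as [roll, pitch, yaw] about the fixed x, y, z axes, in that order (R = Rz(yaw) Ry(pitch) Rx(roll)).
In Python, from workcell import bot gives the robot as it stands.
- The arm moves only by the tool servo_tool, never from a script. Its argument "motion" is a list that holds one entry, the list of rows, each a list of 6 numbers: the shift along the tool's x, y, z in mm, then the turn, a rotation vector about the tool's x, y, z in rad. A call has 1 to 5 rows; each row shifts and turns the commanded pose from where the row before left it, along the tool's axes as they then stand; what a row does not reach is not made up. A row lasts 1/10 s, in which the tool goes at most 50 mm and 8.59 degrees, less where a joint would pass 70% of its speed; a pose out of reach is approached as far as the arm can. A call is refused whole if a number of a shift passes 50 or a number of a turn 0.15, either way. A call with a gripper value outside its range is refused whole. "gripper" is the finger opening in mm, from 0 to 85.4, set as the call begins (left out, the last holds). The fingers move at their own pace and stop on an object; "newtons" is the grip in N (left out, the last holds). Time passes only in rows, so rows that do not move let the fingers close. It gives the time, the measured TCP pose, the force and the opening at its end, in the units of the state.
- bot.get_obs(): the state, without advancing time (a new reading comes with each control period).
- bot.camera(name): name is "scene" or "side" or "wrist"; returns a dict with "color" (384x512x3 uint8, red, green, blue), "fx", "fy", "cx", "cy" (pixels), "R" (3x3) and "t" (3): a world point X has camera coordinates R X + t. Camera axes: x right, y down, z forward; pixel columns grow to the right and rows downward; lengths in m; the calibration is good to about 2 mm. A picture is of the moment at which its call begins. There is no depth.
- bot.job_done(): hands the job in, once; it reports no verdict.
Trained networks look in a picture, given as the dict that the camera call returned (one of the last four; its "shot" number tells which), for a name from the list of things; names that differ only in an ending like _2 or _b are one class to them, and where a whole thing is asked for, a point or a joint stands for the part that bears it (a point fixed in the world has none). Each returns a list of dicts, best first, with "confidence" (0 to 1); they miss things now and then, are a little off and sometimes report something else, mostly with a low value. They report only what shows in the picture. A call takes as long as a camera call. They do not tell look-alikes from the thing itself.
- bot.look_for(picture, label): "rect" ([left, top, width, height] in pixels, round what is visible of it).
The state is a dict: "time": time; "q": joint angles; "qd": joint speeds; "joint_efforts": joint torques, N m; "ee_pos": TCP position; "tcp_rot": TCP orientation; "wrist_force": force on the tool from outside, world axes, zero at the start; "torque": the same for the moment, N m; "opening": finger opening in m.
Only numpy, scipy, OpenCV 4.12 (cv2) and the standard library are available. Lean on these libraries where they do the work, as an engineer would, in place of code of your own. Each camera call takes 0.05 s, during which the arm holds its last target.

## Working session

There is one attempt and no reset: what is moved stays moved. The work goes in short steps, Python scripts to look and compute and a tool call to move; the robot and the scene stay as the last step left them, time stands still between calls to the robot, and variables do not carry over. Pictures are saved under pics/ and viewed, and the job is handed in when it is done.

Besides the shell and the picture viewer there is one more tool, called after "Call:" as name(argument=value, ...) on one line, values as JSON. servo_tool: Moves the arm, as the interface text tells. Its arguments: {"type":"object","properties":{"motion":{"type":"array","items":{"type":"array","items":{"type":"array","items":{"type":"number"}}}},"gripper":{"type":"number"},"newtons":{"type":"number"}},"required":["motion"]}

```bash
mkdir -p pics; ls; python3 - <<'E'
from workcell import bot
import cv2,pickle
o=bot.get_obs();print(o)
for n in ["scene","side","wrist"]:
    c=bot.camera(n);cv2.imwrite(f"pics/{n}0.png",cv2.cvtColor(c["color"],cv2.COLOR_RGB2BGR))
    pickle.dump(c,open(f"{n}0.pkl","wb"))
    print(n,c["fx"],c["cx"],c["cy"],c["R"],c["t"])
    for l in ["round_arm","square_arm","rack","unit","slide_table","star_wheel","jar","gauge_case","wrench","nest_stop","wheel_hub","round_nose"]:
        try:
            r=bot.look_for(c,l);print(l,[(x["rect"],round(x["confidence"],2)) for x in r][:3])
        except Exception as e: print(l,e)
print(bot.get_obs()["time"])
E
```

```text
pics
{'time': 0.0, 'q': array([-7.38531313e+01,  5.01210353e+00,  1.00323052e+01,  9.50984934e+01,
        6.46601908e-04,  8.99991601e+01]), 'qd': array([ 0.14589692, -0.07288211,  0.00330812, -0.03245662, -0.01433383,
        0.00412089]), 'joint_efforts': array([-1.11250672e-04, -5.20397651e+01,  4.64798713e+01,  1.65947364e-02,
        5.80123947e-05, -2.23174823e-06]), 'ee_pos': array([ 0.15290051, -0.52810365,  0.24955417]), 'tcp_rot': array([-1.79921708e+02, -6.47748973e-04,  1.61477077e+01]), 'wrist_force': array([-0.19470103, -0.27211155, -0.40329145]), 'torque': array([ 0.01518725, -0.02910181,  0.04790438]), 'opening': 0.08568493821008424}
scene 406.1087672867 260.65354150255905 192.69493301288327 [[-0.57465034  0.81832262 -0.01118389]
 [ 0.71416878  0.49474304 -0.49516893]
 [-0.39967479 -0.29253618 -0.86872473]] [ 0.18587492 -0.3754713   1.63401987]
round_arm [([267.4, 279.9, 48.8, 35.7], 0.82), ([294.1, 234.8, 21.8, 19.9], 0.81), ([350.1, 277.5, 47.2, 24.5], 0.57)]
square_arm [([310.8, 213.3, 22.0, 16.1], 0.7)]
rack [([305.1, 220.1, 61.6, 61.8], 0.75), ([177.4, 182.1, 70
[... 1333 characters left out ...]
5)]
wrench [([265.1, 192.5, 44.1, 8.9], 0.81)]
nest_stop [([186.8, 158.6, 67.7, 57.7], 0.71), ([186.5, 87.7, 130.9, 133.1], 0.41)]
wheel_hub [([289.0, 103.7, 34.7, 32.3], 0.62)]
round_nose [([125.3, 262.9, 35.7, 54.6], 0.94), ([163.0, 346.7, 21.2, 36.0], 0.88), ([284.2, 295.8, 63.9, 32.9], 0.74)]
wrist 316.29422110421876 255.56035601874277 191.11249405417504 [[ 2.77739400e-01 -9.60656083e-01 -8.45995547e-04]
 [-9.27549901e-01 -2.68396921e-01  2.60027447e-01]
 [-2.50024012e-01 -7.14351641e-02 -9.65600855e-01]] [-0.55085598 -0.03377515  0.37860787]
round_arm []
square_arm []
rack []
unit []
slide_table []
star_wheel []
jar []
gauge_case []
wrench []
nest_stop []
wheel_hub []
round_nose []
1.95
```

View images.

```bash
python3 - <<'E'
import cv2
for n,(x0,y0,x1,y1) in {"scene":(100,80,420,330),"side":(100,70,400,384)}.items():
    i=cv2.imread(f"pics/{n}0.png")[y0:y1,x0:x1]
    i=cv2.resize(i,None,fx=2.4 if n=="scene" else 1.9,fy=2.4 if n=="scene" else 1.9,interpolation=cv2.INTER_CUBIC);cv2.imwrite(f"pics/{n}0z.png",i)
E
```

```text
(no output)
```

View pics/scene0.png

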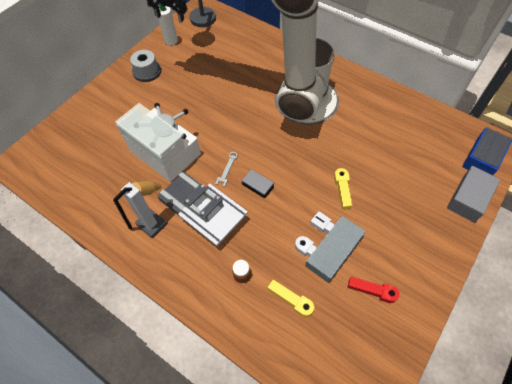

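View pics/side0.png

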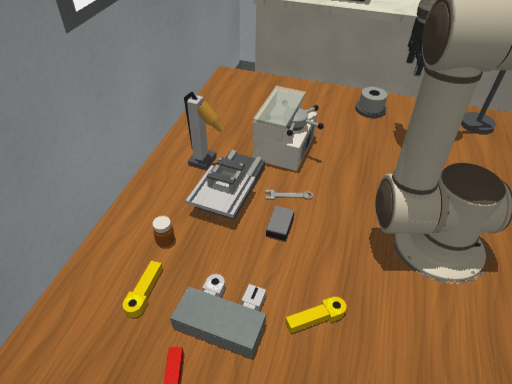

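```bash
sleep 1
```

```text
(no output)
```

View pics/scene0z.png

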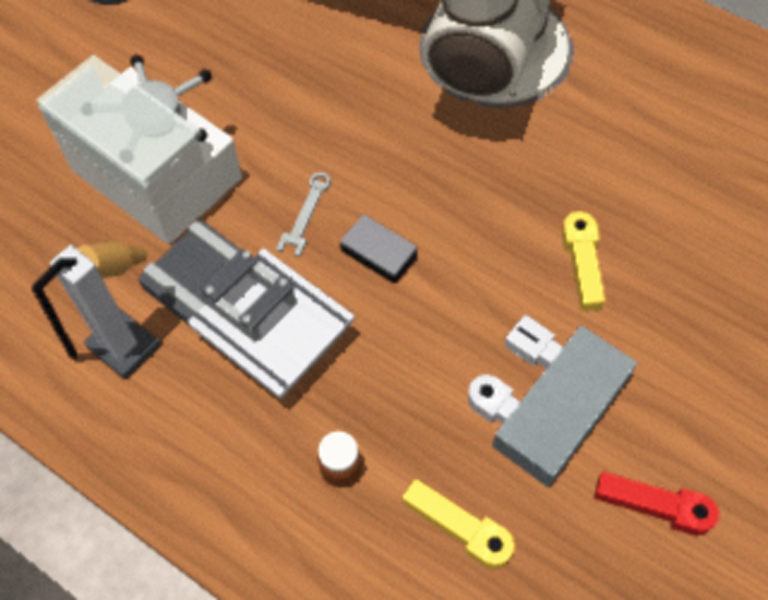

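View pics/side0z.png

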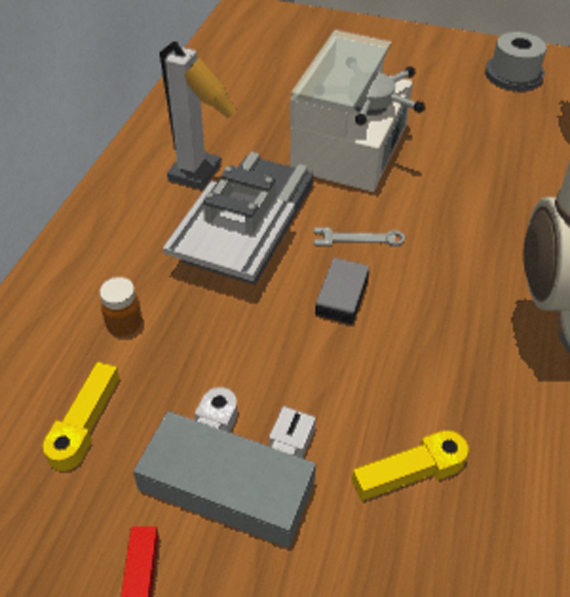

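```bash
cat > h.py <<'E'
import numpy as np,cv2,pickle
def ray(c,u,v,z):
    d=np.array([(u-c["cx"])/c["fx"],(v-c["cy"])/c["fy"],1.]);R=c["R"];t=c["t"]
    C=-R.T@t; w=R.T@d; s=(z-C[2])/w[2]; return C+s*w
def proj(c,X):
    X=np.atleast_2d(X);p=X@c["R"].T+c["t"];return np.c_[c["fx"]*p[:,0]/p[:,2]+c["cx"],c["fy"]*p[:,1]/p[:,2]+c["cy"]]
def draw(c,polys,fn,s=2.,crop=None):
    i=cv2.cvtColor(c["color"],cv2.COLOR_RGB2BGR); i=cv2.resize(i,None,fx=s,fy=s,interpolation=cv2.INTER_CUBIC)
    for P,col,cl in polys:
        p=(proj(c,P)+.5)*s-.5
        cv2.polylines(i,[np.round(p*8).astype(np.int32)],cl,col,1,cv2.LINE_AA,3)
    if crop: x0,y0,x1,y1=[int(a*s) for a in crop]; i=i[y0:y1,x0:x1]
    cv2.imwrite(fn,i)
E
python3 - <<'E'
from h import *
s=pickle.load(open("scene0.pkl","rb"));d=pickle.load(open("side0.pkl","rb"))
np.set_printoptions(precision=4,suppress=True)
S=lambda x,y,z:ray(s,x/2.4+100,y/2.4+80,z)
D=lambda x,y,z:ray(d,x/1.9+100,y/1.9+70,z)
print("camC",-s["R"].T@s["t"],-d["R"].T@d["t"])
print("rack S",*[S(x,y,.048) for x,y in [(582,328),(635,362),(550,470),(497,435)]])
print("rack D",*[D(x,y,.048) for x,y in [(170,413),(315,463),(292,528),(137,473)]])
print("round bore",S(486,390,.028),D(220,401,.028))
print("sq mark",S(528,336,.028),D(294,424,.028))
print("yel",S(495,545,.028),S(580,225,.028))
print("table S",*[S(x,y,.06) for x,y in [(352,318),(285,392)]],"D",*[D(x,y,.06) for x,y in [(165,247),(256,276)]])
print("jar",S(338,448,.075),D(117,290,.075))
print("hub",S(162,100,.153),D(380,92,.153))
print("balls",*[S(x,y,.134) for x,y in [(137,62),(206,76),(202,135)]],*[D(x,y,.134) for x,y in [(411,72),(420,107),(361,119)]])
print("case S",*[S(x,y,.032) for x,y in [(363,215),(416,250),(397,270),(342,243)]])
E
```

```text
camC [1.028  0.5117 1.2357] [0.3032 0.8349 0.8862]
rack S [0.4036 0.3818 0.048 ] [0.4075 0.4643 0.048 ] [0.5999 0.4467 0.048 ] [0.5986 0.3679 0.048 ]
rack D [0.59   0.3686 0.048 ] [0.3964 0.3802 0.048 ] [0.3995 0.4655 0.048 ] [0.5947 0.4565 0.048 ]
round bore [0.5462 0.3202 0.028 ] [0.5416 0.3209 0.028 ]
sq mark [0.4458 0.325  0.028 ] [0.439  0.3246 0.028 ]
yel [0.7134 0.4383 0.028 ] [0.248  0.2946 0.028 ]
table S [0.5735 0.121  0.06  ] [0.7101 0.1128 0.06  ] D [0.7083 0.1094 0.06  ] [0.558  0.1237 0.06  ]
jar [0.7355 0.2181 0.075 ] [0.7311 0.2215 0.075 ]
hub [ 0.4825 -0.2755  0.153 ] [ 0.4647 -0.2589  0.153 ]
balls [ 0.4397 -0.3683  0.134 ] [ 0.4021 -0.266   0.134 ] [ 0.4885 -0.2001  0.134 ] [ 0.4293 -0.3665  0.134 ] [ 0.3949 -0.2644  0.134 ] [ 0.4823 -0.2     0.134 ]
case S [0.4164 0.0251 0.032 ] [0.4216 0.1228 0.032 ] [0.4644 0.1193 0.032 ] [0.4727 0.0283 0.032 ]
```

```bash
python3 - <<'E'
from h import *
from scipy.spatial.transform import Rotation as Ro
np.set_printoptions(precision=4,suppress=True)
c=pickle.load(open("wrist0.pkl","rb"));C=-c["R"].T@c["t"];T=np.array([.1529,-.5281,.2496]);Rt=Ro.from_euler('xyz',[-179.92,0,16.148],degrees=True).as_matrix()
print("C",C,"in tool",Rt.T@(C-T)*1000,"\ncam axes in tool (cols x,y,z)\n",Rt.T@c["R"].T)
# footprint at z=.05
for u,v in [(0,0),(511,0),(511,383),(0,383),(256,192)]: print(Rt.T@(ray(c,u,v,.05)-T)*1000)
E
```

```text
C [ 0.2163 -0.5112  0.3739] in tool [  65.6245    1.2359 -124.3024] 
cam axes in tool (cols x,y,z)
 [[-0.0004 -0.9656 -0.26  ]
 [ 1.     -0.0005  0.0004]
 [-0.0006 -0.26    0.9656]]
[ 159.0771 -231.7918  199.9238]
[158.7791 234.3    199.273 ]
[-273.3466  324.8075  199.1467]
[-273.6642 -322.9485  200.0511]
[-22.5745   1.8458 199.5976]
```

View pics/wrist0.png

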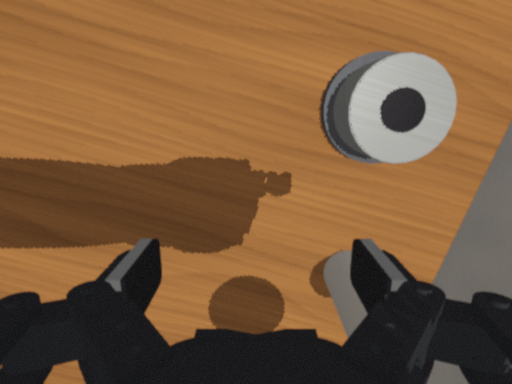

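```bash
cat > plan.py <<'E'
# prints rows (tool axes, mm, rad) for a straight shift to pos(m) and yaw(deg), tool down
import sys,json
from h import *
def rows(p0,y0,p1,y1,n=None,vmax=48.,rmax=.145):
    p0=np.array(p0)*1000;p1=np.array(p1)*1000;d=p1-p0;dy=np.radians((y1-y0+180)%360-180)
    n=n or max(1,int(np.ceil(max(np.linalg.norm(d)/vmax,abs(dy)/rmax))))
    out=[];p=p0.copy();y=np.radians(y0)
    for k in range(n):
        w=p0+d*(k+1)/n-p; t=round(-(np.radians(y0)+dy*(k+1)/n-y),3)
        c,s=np.cos(y),np.sin(y)
        r=[round(v,1) for v in (c*w[0]+s*w[1], s*w[0]-c*w[1], -w[2])]
        out.append(r+[0,0,t]); p=p+np.array([c*r[0]+s*r[1],s*r[0]-c*r[1],-r[2]]); y-=t
    return out,p/1000,np.degrees(y)
def show(p0,y0,way):
    for w in way:
        o,p0,y0=rows(p0,y0,*w)
        for i in range(0,len(o),5): print(json.dumps([o[i:i+5]]).replace(" ",""))
        print("->",np.round(p0,4),round(y0,2))
E
python3 - <<'E'
from plan import *
show([.1529,-.5281,.2496],16.148,[([.40,-.31,.32],86),([.58,.03,.32],86)])
E
```

```text
[[[33.1,-15.6,-7.8,0,0,-0.135],[34.9,-11.1,-7.8,0,0,-0.136],[36.1,-6.2,-7.9,0,0,-0.135],[36.6,-1.3,-7.8,0,0,-0.136],[36.4,3.7,-7.8,0,0,-0.135]]]
[[[35.7,8.6,-7.8,0,0,-0.136],[34.1,13.3,-7.9,0,0,-0.135],[32.0,17.7,-7.8,0,0,-0.136],[29.3,22.0,-7.8,0,0,-0.135]]]
-> [ 0.4  -0.31  0.32] 85.99
[[[39.1,17.3,-0.0,0,0,-0.0],[39.1,17.3,-0.0,0,0,-0.0],[39.1,17.3,-0.0,0,0,-0.0],[39.0,17.3,-0.0,0,0,-0.0],[39.1,17.3,-0.0,0,0,-0.0]]]
[[[39.1,17.3,-0.0,0,0,-0.0],[39.1,17.4,-0.0,0,0,-0.0],[39.1,17.3,-0.0,0,0,-0.0],[39.1,17.3,-0.0,0,0,-0.0]]]
-> [0.58 0.03 0.32] 85.99
```

Call:
servo_tool(motion=[[[33, -15.5, -8, 0, 0, -0.136], [35, -11, -8, 0, 0, -0.136], [36, -6, -8, 0, 0, -0.136], [36.5, -1.5, -8, 0, 0, -0.136], [36.5, 3.5, -8, 0, 0, -0.136]]])

```text
time: 2.45
ee_pos: [0.2907, -0.406, 0.2907]
tcp_rot: [180.0, 0.0, 55.4]
wrist_force: [1.2, -0.9, -0.2]
opening: 0.0854
```

Call:
servo_tool(motion=[[[35.5, 8.5, -8, 0, 0, -0.136], [34, 13.5, -8, 0, 0, -0.136], [32, 17.5, -8, 0, 0, -0.136], [29.5, 22, -8, 0, 0, -0.136], [0, 0, 0, 0, 0, 0]]])

```text
time: 2.95
ee_pos: [0.4017, -0.3075, 0.3231]
tcp_rot: [179.9, 0.0, 86.7]
wrist_force: [0.3, -0.2, -0.8]
opening: 0.0852
```

```bash
python3 - <<'E'
from workcell import bot
from h import *
o=bot.get_obs();print(o["time"],o["ee_pos"],o["tcp_rot"],o["q"],o["wrist_force"])
c=bot.camera("wrist");pickle.dump(c,open("wrist1.pkl","wb"))
cv2.imwrite("pics/wrist1.png",cv2.resize(cv2.cvtColor(c["color"],cv2.COLOR_RGB2BGR),None,fx=1.5,fy=1.5))
E
```

```text
2.95 [ 0.40166416 -0.30754353  0.32311721] [1.79910320e+02 4.89834796e-03 8.67433266e+01] [-3.74646971e+01  1.14795582e+00  1.43233296e+01  1.03098454e+02
  4.63672956e-02  5.57920037e+01] [ 0.33457389 -0.15373755 -0.75194981]
```

View pics/wrist1.png

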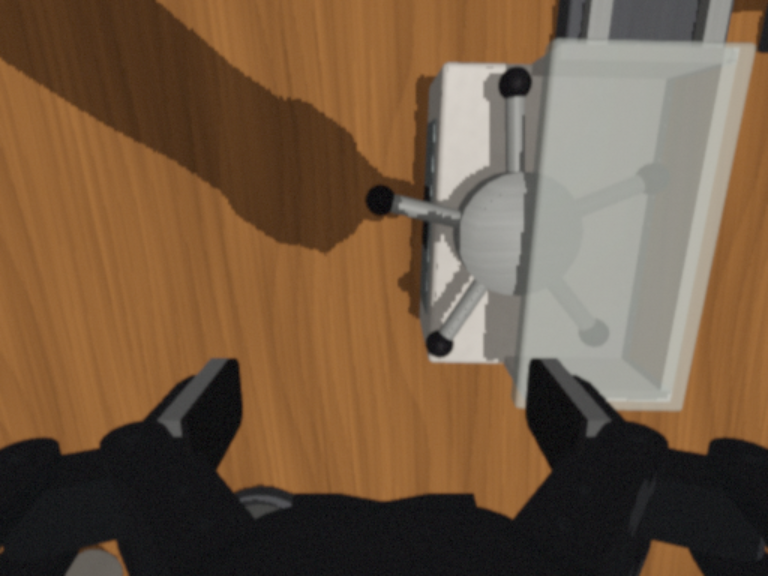

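```bash
python3 - <<'E'
from h import *
from scipy.optimize import least_squares
np.set_printoptions(precision=4,suppress=True)
c=pickle.load(open("wrist1.pkl","rb"))
W=lambda x,y,z:ray(c,(x+.5)/1.5-.5,(y+.5)/1.5-.5,z)
B=np.array([W(*p,.134)[:2] for p in [(515,83),(380,200),(440,344),(594,332),(655,178)]])
f=lambda v:(B-np.array([[v[0]+.092*np.cos(v[2]-k*1.256637),v[1]+.092*np.sin(v[2]-k*1.256637)] for k in [0,-1,-2,-3,-4]])).ravel()
r=least_squares(f,[.48,-.28,1.5]);print(r.x[:2],np.degrees(r.x[2]),r.fun*1000)
a=W(437,361,.1);b=W(445,64,.1);print("housing left edge",a,b,np.degrees(np.arctan2(b[1]-a[1],b[0]-a[0])))
a=W(519,400,.17);b=W(552,42,.17);print("cover edge",a,b,np.degrees(np.arctan2(b[1]-a[1],b[0]-a[0])), (a+b)/2)
a=W(683,405,.17);b=W(752,45,.17);print("cover far edge",a,b,np.degrees(np.arctan2(b[1]-a[1],b[0]-a[0])))
E
```

```text
[ 0.4911 -0.2949] 91.22676529090765 [-0.3093  0.3484 -0.861  -0.0414 -0.1485 -0.4035 -0.2956  0.065   1.6145
  0.0314]
housing left edge [ 0.4393 -0.399   0.1   ] [ 0.4507 -0.1836  0.1   ] 86.96870954135099
cover edge [ 0.4845 -0.3978  0.17  ] [ 0.4985 -0.1881  0.17  ] 86.18897897812958 [ 0.4915 -0.2929  0.17  ]
cover far edge [ 0.5907 -0.4075  0.17  ] [ 0.6048 -0.1956  0.17  ] 86.1995302362865
```

Call:
servo_tool(motion=[[[38, 17, 0, 0, 0, 0], [38, 17, 0, 0, 0, 0], [38, 17, 0, 0, 0, 0], [38, 17, 0, 0, 0, 0], [38, 17, 0, 0, 0, 0]]])

```text
time: 3.5
ee_pos: [0.4964, -0.1252, 0.3222]
tcp_rot: [-180.0, 0.0, 86.1]
wrist_force: [1.3, -1.0, -0.5]
opening: 0.0853
```

Call:
servo_tool(motion=[[[38, 17, 0, 0, 0, 0], [38, 17, 0, 0, 0, 0], [38, 17, 0, 0, 0, 0], [38, 17, 0, 0, 0, 0], [0, 0, 0, 0, 0, 0]]])

```text
time: 4.0
ee_pos: [0.5754, 0.0242, 0.3206]
tcp_rot: [-179.9, -0.0, 86.3]
wrist_force: [0.1, -0.4, 0.4]
opening: 0.0857
```

```bash
python3 - <<'E'
from workcell import bot
from h import *
o=bot.get_obs();print(o["time"],o["ee_pos"],o["tcp_rot"],o["q"],o["wrist_force"])
c=bot.camera("wrist");pickle.dump(c,open("wrist2.pkl","wb"))
cv2.imwrite("pics/wrist2.png",cv2.resize(cv2.cvtColor(c["color"],cv2.COLOR_RGB2BGR),None,fx=1.5,fy=1.5))
E
```

```text
4.0 [0.57541761 0.02415582 0.32064492] [-1.79899160e+02 -2.56353880e-02  8.63498633e+01] [2.38717099e+00 1.11737936e+01 2.49736346e+01 1.03897425e+02
 3.60990805e-02 9.60372543e+01] [ 0.09543921 -0.36827099  0.38043345]
```

View pics/wrist2.png

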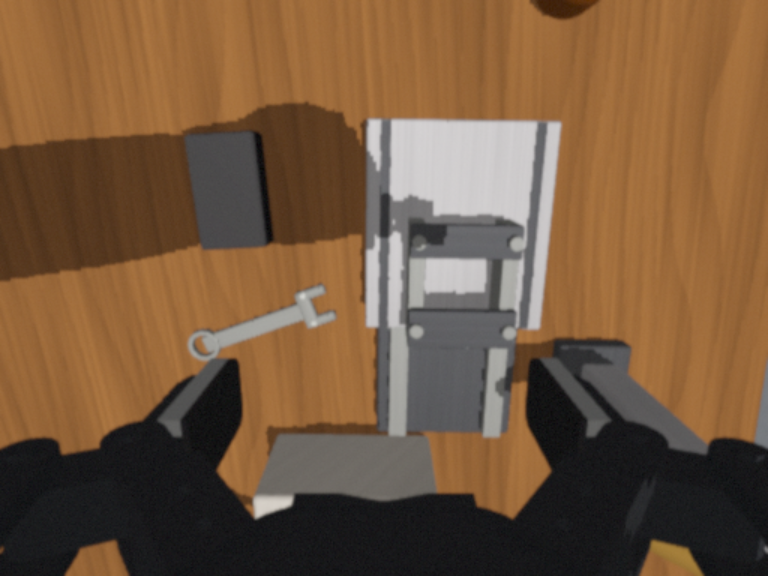

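```bash
python3 - <<'E'
from h import *
c=pickle.load(open("wrist2.pkl","rb"))
i=cv2.cvtColor(c["color"],cv2.COLOR_RGB2BGR)[70:300,235:385]
cv2.imwrite("pics/w2z.png",cv2.resize(i,None,fx=2.6*1.5,fy=2.6,interpolation=cv2.INTER_CUBIC)[:, :])
cv2.imwrite("pics/w2z.png",cv2.resize(i[:160],None,fx=3.75,fy=3.75,interpolation=cv2.INTER_CUBIC))
E
```

```text
(no output)
```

View pics/w2z.png

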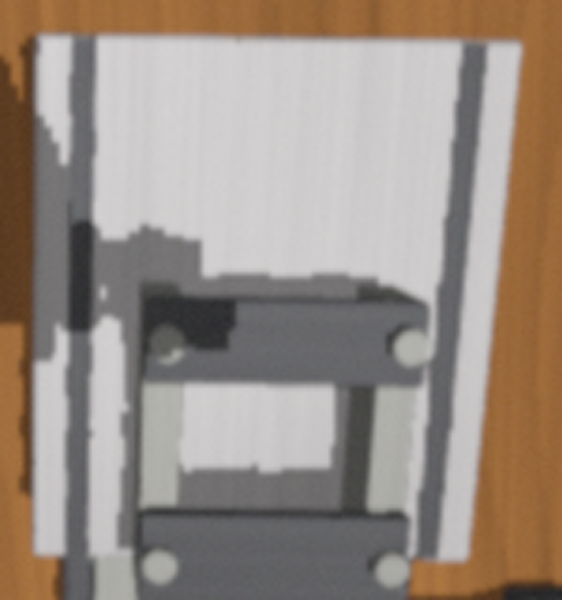

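```bash
python3 - <<'E'
from h import *
from scipy.optimize import least_squares
np.set_printoptions(precision=4,suppress=True)
c=pickle.load(open("wrist2.pkl","rb"))
u=lambda P:(np.array(P)+.5)/3.75-.5+[235,70]
T=u([(36,35),(521,42),(468,560),(35,556)]);Tm=np.array([[-75,85],[75,85],[75,-85],[-75,-85]])/1000
N=u([(142,298),(430,305),(424,384),(142,380),(142,514),(408,516)]);Nm=np.array([[-41,85],[41,85],[41,60],[-41,60],[-41,20],[41,20]])/1000
def tf(v,M,z):
    s,k=np.sin(v[2]),np.cos(v[2]);return np.c_[v[0]+k*M[:,0]-s*M[:,1],v[1]+s*M[:,0]+k*M[:,1],np.full(len(M),z)]
def f(v):
    n=tf([0,0,0],Nm,0)[:,:2]+[v[3],v[4]]
    return np.r_[(proj(c,tf(v,Tm,.06))-T).ravel(),(proj(c,tf(v,n,.104))-N).ravel()]
r=least_squares(f,[.63,.03,-.06,0,0]);v=r.x
print(v[:2],np.degrees(v[2]),v[3:]);print(r.fun.reshape(-1,2))
R2=np.array([[np.cos(v[2]),-np.sin(v[2])],[np.sin(v[2]),np.cos(v[2])]])
st=v[:2]+R2@v[3:];print("stop",st,"mouth",st+R2@[0,.085]);un=v[:2]-R2@[.02,.135];print("unit",un,"hub",un+R2@[-.1,-.2])
for x,y in [(.06,.032)]: pass
# case & wrench rough
q=lambda x,y,z:ray(c,(x+.5)/1.5-.5,(y+.5)/1.5-.5,z)
print("case",*[q(x,y,.032)[:2] for x,y in [(187,134),(255,131),(267,243),(203,248)]])
print("wrench",*[q(x,y,.005)[:2] for x,y in [(203,346),(335,315),(322,290)]])
E
```

```text
[0.636  0.0296] -4.3538631794126355 [-0.0005 -0.0745]
[[-0.54   -0.3027]
 [ 0.6712 -0.5466]
 [ 0.4176  0.7635]
 [-0.5663  0.4313]
 [ 0.5744 -0.1916]
 [ 0.0101 -1.1265]
 [-0.4114  0.6103]
 [-0.0246  0.7677]
 [-0.9379 -0.1651]
 [ 0.7733  0.1769]]
stop [ 0.6298 -0.0447] mouth [0.6362 0.0401]
unit [ 0.6058 -0.1035] hub [ 0.4909 -0.2953]
case [0.4179 0.1196] [0.4745 0.1183] [0.4725 0.0246] [0.4156 0.0238]
wrench [ 0.3889 -0.0781] [ 0.5226 -0.0542] [ 0.5124 -0.0282]
```

Call:
servo_tool(motion=[[[45, -8, 0, 0, 0, 0], [45, -8, 10, 0, 0, 0], [45, -8, 15, 0, 0, 0], [45, -8, 15, 0, 0, 0], [45, -8, 15, 0, 0, 0]]])

```text
time: 4.55
ee_pos: [0.5486, 0.2483, 0.2671]
tcp_rot: [180.0, 0.0, 86.1]
wrist_force: [1.5, 0.3, 0.2]
opening: 0.0859
```

Call:
servo_tool(motion=[[[45, -8, 15, 0, 0, 0], [0, 0, 0, 0, 0, 0]]])

```text
time: 4.75
ee_pos: [0.5425, 0.2965, 0.2492]
tcp_rot: [-179.8, 0.1, 86.4]
wrist_force: [0.9, -0.6, -1.1]
opening: 0.0852
```

```bash
python3 - <<'E'
from workcell import bot
from h import *
o=bot.get_obs();print(o["time"],o["ee_pos"],o["tcp_rot"],o["q"],o["wrist_force"])
c=bot.camera("wrist");pickle.dump(c,open("wrist3.pkl","wb"))
cv2.imwrite("pics/wrist3.png",cv2.resize(cv2.cvtColor(c["color"],cv2.COLOR_RGB2BGR),None,fx=1.5,fy=1.5))
E
```

```text
4.75 [0.54247822 0.29645287 0.24923827] [-1.79797985e+02  8.03371829e-02  8.63811182e+01] [2.86385100e+01 1.49202103e+01 2.13083137e+01 9.66018170e+01
 3.98826142e-02 1.22257459e+02] [ 0.89327692 -0.58623854 -1.09993368]
```

View pics/wrist3.png

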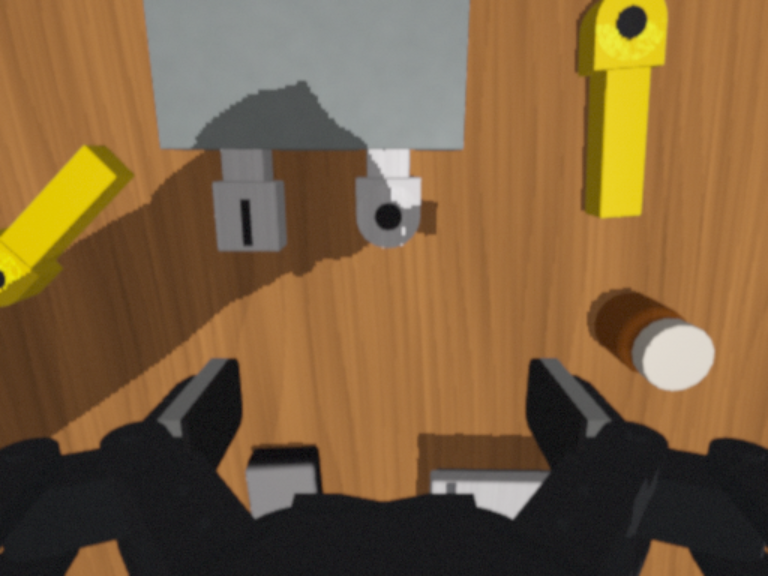

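```bash
python3 - <<'E'
from h import *
np.set_printoptions(precision=4,suppress=True)
c=pickle.load(open("wrist3.pkl","rb"))
cv2.imwrite("pics/w3z.png",cv2.resize(cv2.cvtColor(c["color"],cv2.COLOR_RGB2BGR)[85:180,130:320],None,fx=4,fy=4,interpolation=cv2.INTER_CUBIC))
q=lambda x,y,z:ray(c,(x+.5)/1.5-.5,(y+.5)/1.5-.5,z)[:2]
print("rack mouth",q(160,149,.048),q(463,149,.048))
print("shoulders",q(356,179,.028),q(421,178,.028),"tip",q(388,248,.028),"bore",q(388,216,.028))
print("shank L/R",q(368,165,.028),q(410,165,.028))
print("jar",q(674,355,.075))
E
```

```text
rack mouth [0.3996 0.3767] [0.5986 0.364 ]
shoulders [0.5257 0.3485] [0.5717 0.3463] tip [0.5453 0.2976] bore [0.5467 0.321 ]
shank L/R [0.5348 0.3576] [0.5643 0.3557]
jar [0.7336 0.2211]
```

View pics/w3z.png

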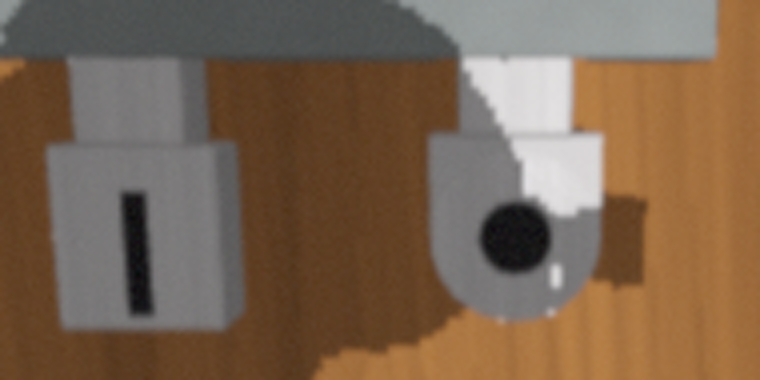

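Call:
servo_tool(motion=[[[13, 1, 45, 0, 0, 0], [13, 1, 45, 0, 0, 0], [12, 1, 45, 0, 0, 0], [0, 0, 40, 0, 0, 0], [0, 0, 25, 0, 0, 0]]])

```text
time: 5.3
ee_pos: [0.549, 0.3288, 0.0495]
tcp_rot: [-179.9, 0.1, 86.1]
wrist_force: [0.9, 0.0, 0.3]
opening: 0.0853
```

Call:
servo_tool(motion=[[[0, 0, 5, 0, 0, 0], [0, 0, 0, 0, 0, 0]]])

```text
time: 5.5
ee_pos: [0.5498, 0.33, 0.0478]
tcp_rot: [-180.0, 0.0, 86.1]
wrist_force: [0.5, 0.6, 0.1]
opening: 0.0856
```

```bash
python3 - <<'E'
from workcell import bot
from h import *
o=bot.get_obs();print(o["time"],o["ee_pos"],o["tcp_rot"],o["wrist_force"])
c=bot.camera("wrist")
cv2.imwrite("pics/wrist4.png",cv2.resize(cv2.cvtColor(c["color"],cv2.COLOR_RGB2BGR),None,fx=1.2,fy=1.2))
c=bot.camera("side")
cv2.imwrite("pics/side4.png",cv2.resize(cv2.cvtColor(c["color"],cv2.COLOR_RGB2BGR)[200:384,100:340],None,fx=3,fy=3))
E
```

```text
5.5 [0.54978057 0.33004275 0.0478453 ] [-1.79994163e+02  2.17515383e-02  8.61402847e+01] [0.49010338 0.57505858 0.14820033]
```

View pics/wrist4.png

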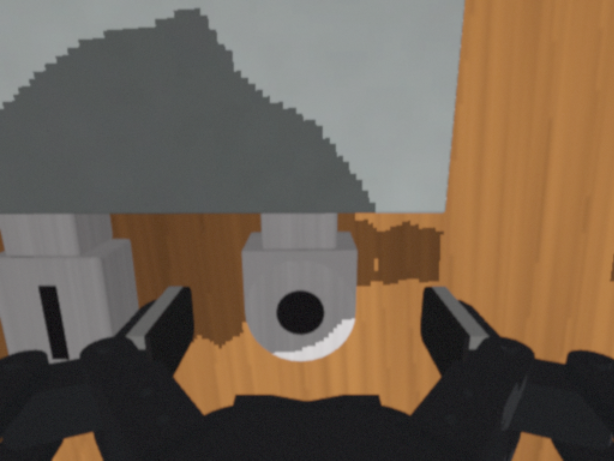

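View pics/side4.png

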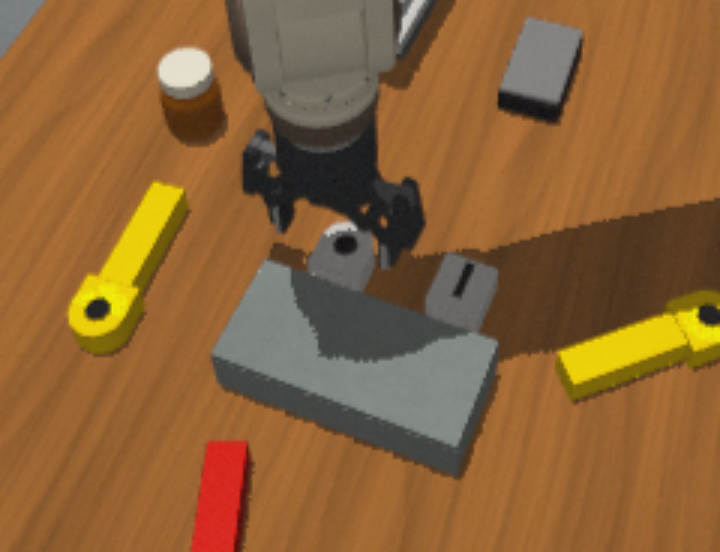

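Call:
servo_tool(motion=[[[3, -1, 10, 0, 0, 0], [2, -1, 10, 0, 0, 0], [0, 0, 6, 0, 0, 0], [0, 0, 0, 0, 0, 0]]])

```text
time: 6.0
ee_pos: [0.5467, 0.3367, 0.0198]
tcp_rot: [-179.9, 0.1, 86.3]
wrist_force: [0.3, -0.0, 0.1]
opening: 0.0855
```

Call:
servo_tool(motion=[[[0, 0, 0, 0, 0, 0], [0, 0, 0, 0, 0, 0], [0, 0, 0, 0, 0, 0], [0, 0, 0, 0, 0, 0]]], gripper=30, newtons=60)

```text
time: 6.4
ee_pos: [0.5477, 0.3371, 0.0219]
tcp_rot: [180.0, -0.0, 86.3]
wrist_force: [-1.3, -0.3, 2.9]
opening: 0.0449
```

Call:
servo_tool(motion=[[[0, 0, -3, 0, 0, 0], [-10, 0, 0, 0, 0, 0], [-20, 0, 0, 0, 0, 0], [-20, 0, 0, 0, 0, 0], [-20, 0, 0, 0, 0, 0]]])

```text
time: 6.9
ee_pos: [0.5424, 0.2655, 0.0238]
tcp_rot: [-180.0, 0.0, 86.3]
wrist_force: [-0.5, -0.5, -4.0]
opening: 0.0447
```

Call:
servo_tool(motion=[[[-20, 0, 0, 0, 0, 0], [-20, 0, 0, 0, 0, 0], [-15, 0, 0, 0, 0, 0], [0, 0, 0, 0, 0, 0]]])

```text
time: 7.3
ee_pos: [0.5393, 0.21, 0.0243]
tcp_rot: [-180.0, 0.0, 86.2]
wrist_force: [0.8, 0.8, -4.0]
opening: 0.0448
```

```bash
python3 - <<'E'
from workcell import bot
from h import *
o=bot.get_obs();print(o["time"],o["ee_pos"],o["tcp_rot"],o["wrist_force"],o["opening"])
c=bot.camera("side");pickle.dump(c,open("side5.pkl","wb"))
cv2.imwrite("pics/side5.png",cv2.resize(cv2.cvtColor(c["color"],cv2.COLOR_RGB2BGR)[150:384,100:340],None,fx=2.5,fy=2.5))
E
```

```text
7.3 [0.53925278 0.21004753 0.02433322] [-1.79990532e+02  2.51601008e-02  8.61581643e+01] [ 0.76508798  0.82140732 -4.02705121] 0.044794346815932216
```

View pics/side5.png

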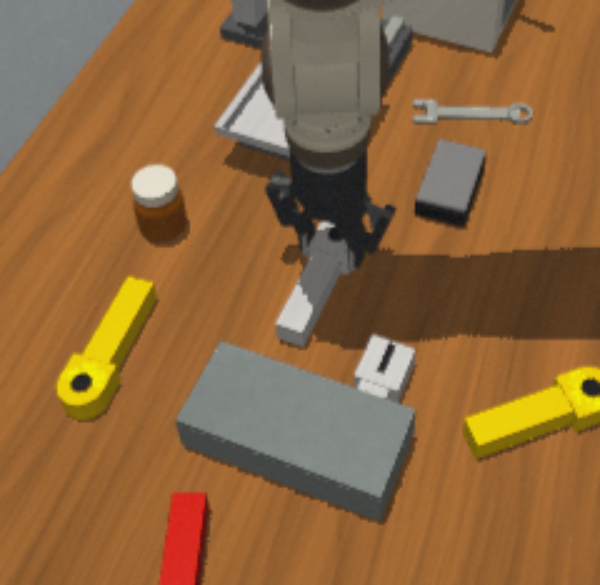

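Call:
servo_tool(motion=[[[0, 0, 2.5, 0, 0, 0], [0, 0, 0, 0, 0, 0]]])

```text
time: 7.55
ee_pos: [0.5397, 0.2127, 0.0219]
tcp_rot: [180.0, -0.0, 86.3]
wrist_force: [0.7, -1.1, -1.1]
opening: 0.0452
```

Call:
servo_tool(motion=[[[0, 0, 0, 0, 0, 0], [0, 0, 0, 0, 0, 0], [0, 0, 0, 0, 0, 0], [0, 0, 0, 0, 0, 0], [0, 0, -10, 0, 0, 0]]], gripper=85)

```text
time: 8.05
ee_pos: [0.5386, 0.212, 0.0309]
tcp_rot: [-179.9, 0.1, 86.3]
wrist_force: [0.7, -0.4, 0.8]
opening: 0.0848
```

Call:
servo_tool(motion=[[[20, 0, -20, 0, 0, 0], [20, 0, -20, 0, 0, 0], [0, 0, -30, 0, 0, 0], [0, 0, -30, 0, 0, 0], [0, 0, 0, 0, 0, 0]]])

```text
time: 8.55
ee_pos: [0.5436, 0.2531, 0.1374]
tcp_rot: [179.6, -0.2, 86.3]
wrist_force: [0.9, 0.4, -0.1]
opening: 0.0851
```

```bash
python3 - <<'E'
from workcell import bot
from h import *
o=bot.get_obs();print(o["time"],o["ee_pos"],o["tcp_rot"],o["wrist_force"],o["opening"])
c=bot.camera("wrist");pickle.dump(c,open("wrist6.pkl","wb"))
cv2.imwrite("pics/wrist6.png",cv2.resize(cv2.cvtColor(c["color"],cv2.COLOR_RGB2BGR),None,fx=1.5,fy=1.5))
E
```

```text
8.55 [0.54363402 0.25312398 0.13735925] [179.63457313  -0.20309598  86.29552823] [ 0.8726062   0.41843418 -0.06964486] 0.08505346972401769
```

View pics/wrist6.png

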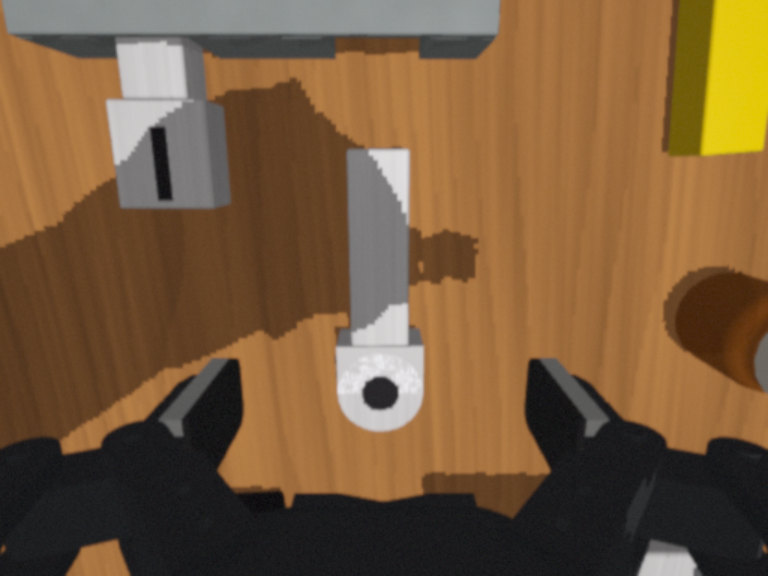

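```bash
python3 - <<'E'
from h import *
from scipy.optimize import least_squares
np.set_printoptions(precision=4,suppress=True)
c=pickle.load(open("wrist6.pkl","rb"))
P=(np.array([(347,149),(410,149),(337,346),(424,345),(380,431),(352,340),(408,340)])+.5)/1.5-.5
M=np.array([[-75,-15],[-75,15],[25,-23],[25,23],[75,0]])/1000
def f(v):
    s,k=np.sin(v[2]),np.cos(v[2]);W=np.c_[v[0]+k*M[:,0]-s*M[:,1],v[1]+s*M[:,0]+k*M[:,1],np.full(len(M),.028)]
    return (proj(c,W)-P[:5]).ravel()
r=least_squares(f,[.54,.25,np.radians(-94)]);v=r.x
print(v[:2],np.degrees(v[2]),r.fun)
k=np.array([np.cos(v[2]),np.sin(v[2])]);print("grip",v[:2]-.045*k)
E
```

```text
[0.5423 0.2482] -93.4488910723318 [-0.109  -0.3473  0.273  -0.5546 -0.4643  0.4534 -0.1423  0.7262  0.449
 -0.0485]
grip [0.545  0.2931]
```

Call:
servo_tool(motion=[[[20, -1, 20, 0, 0, 0], [20, 0, 40, 0, 0, 0], [0, 0, 40, 0, 0, 0], [0, 0, 13, 0, 0, 0], [0, 0, 0, 0, 0, 0]]])

```text
time: 9.1
ee_pos: [0.542, 0.2911, 0.0164]
tcp_rot: [-179.8, 0.1, 86.3]
wrist_force: [0.1, -0.1, 0.1]
opening: 0.0848
```

Call:
servo_tool(motion=[[[0, 0, -2, 0, 0, 0], [0, 0, 0, 0, 0, 0]]])

```text
time: 9.3
ee_pos: [0.5449, 0.2924, 0.0236]
tcp_rot: [179.8, -0.1, 86.2]
wrist_force: [-0.1, -0.1, -0.2]
opening: 0.0853
```

Call:
servo_tool(motion=[[[0, 0, 0, 0, 0, 0]]])

```text
time: 9.4
ee_pos: [0.5447, 0.2924, 0.023]
tcp_rot: [179.8, -0.1, 86.3]
wrist_force: [-0.0, 0.2, -0.7]
opening: 0.0852
```

Call:
servo_tool(motion=[[[0, 0, 0, 0, 0, 0], [0, 0, 0, 0, 0, 0], [0, 0, 0, 0, 0, 0], [0, 0, 0, 0, 0, 0], [0, 0, 0, 0, 0, 0]]], gripper=15, newtons=80)

```text
time: 9.9
ee_pos: [0.5438, 0.2922, 0.0212]
tcp_rot: [180.0, -0.0, 86.3]
wrist_force: [-0.3, -0.2, 3.5]
opening: 0.0282
```

Call:
servo_tool(motion=[[[0, 0, -20, 0, 0, 0], [0, 0, -25, 0, 0, 0], [0, 0, -25, 0, 0, 0], [0, 0, -10, 0, 0, 0], [0, 0, 0, 0, 0, 0]]])

```text
time: 10.4
ee_pos: [0.5441, 0.2924, 0.1017]
tcp_rot: [179.9, -0.1, 86.3]
wrist_force: [-0.5, 0.1, -3.4]
opening: 0.0285
```

```bash
python3 - <<'E'
from workcell import bot
from h import *
o=bot.get_obs();print(o["time"],o["ee_pos"],o["tcp_rot"],o["wrist_force"],o["torque"],o["opening"])
c=bot.camera("side");pickle.dump(c,open("side7.pkl","wb"))
cv2.imwrite("pics/side7.png",cv2.resize(cv2.cvtColor(c["color"],cv2.COLOR_RGB2BGR)[150:384,100:340],None,fx=2.5,fy=2.5))
E
```

```text
10.4 [0.54408557 0.29239577 0.10166491] [ 1.79915393e+02 -5.81238430e-02  8.62736510e+01] [-0.52528023  0.10891605 -3.37357945] [ 0.21256137 -0.05855533  0.02976583] 0.028518254172159148
```

View pics/side7.png

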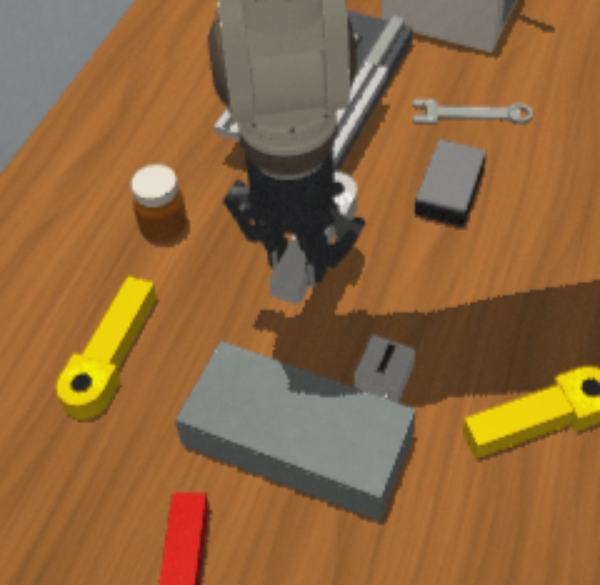

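```bash
python3 - <<'E'
from plan import *
show([.5441,.2924,.1017],86.3,[([.6472,.1836,.1017],85.6)])
E
```

```text
[[[-25.5,27.5,-0.0,0,0,0.003],[-25.4,27.5,-0.0,0,0,0.003],[-25.3,27.7,-0.0,0,0,0.003],[-25.2,27.7,-0.0,0,0,0.003]]]
-> [0.6472 0.1836 0.1017] 85.61
```

Call:
servo_tool(motion=[[[-25, 28, 0, 0, 0, 0.003], [-25, 28, 0, 0, 0, 0.003], [-25, 28, 0, 0, 0, 0.003], [-25, 26, 0, 0, 0, 0.003], [0, 0, 0, 0, 0, 0]]])

```text
time: 10.95
ee_pos: [0.6479, 0.181, 0.0978]
tcp_rot: [-179.9, 0.1, 85.4]
wrist_force: [-0.6, 0.6, -3.5]
opening: 0.0286
```

Call:
servo_tool(motion=[[[0, 0, 0, 0, 0, 0]]])

```text
time: 11.05
ee_pos: [0.6459, 0.1837, 0.0983]
tcp_rot: [-179.8, 0.1, 85.5]
wrist_force: [-1.0, 0.1, -3.6]
opening: 0.0288
```

```bash
python3 - <<'E'
from workcell import bot
from h import *
o=bot.get_obs();print(o["time"],o["ee_pos"],o["tcp_rot"],o["wrist_force"],o["torque"],o["opening"])
for n,cr in [("side",(150,120,330,300)),("scene",(140,130,300,270)),("wrist",None)]:
    c=bot.camera(n);pickle.dump(c,open(n+"8.pkl","wb"))
    i=cv2.cvtColor(c["color"],cv2.COLOR_RGB2BGR)
    if cr: x0,y0,x1,y1=cr;i=cv2.resize(i[y0:y1,x0:x1],None,fx=3.5,fy=3.5,interpolation=cv2.INTER_CUBIC)
    cv2.imwrite(f"pics/{n}8.png",i)
E
```

```text
11.05 [0.64592605 0.18369299 0.09827751] [-1.79809793e+02  5.32532398e-02  8.54948130e+01] [-1.01593237  0.13085449 -3.58273599] [ 0.20392429 -0.00902744  0.01184909] 0.028778852357355292
```

View pics/side8.png

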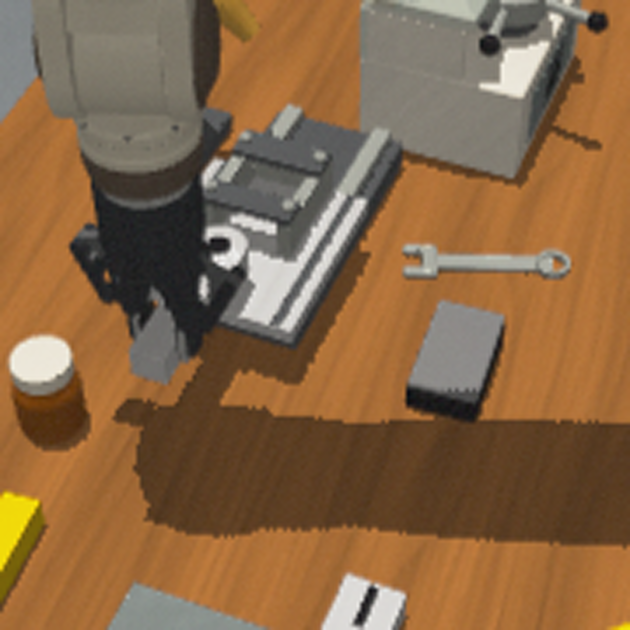

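View pics/scene8.png

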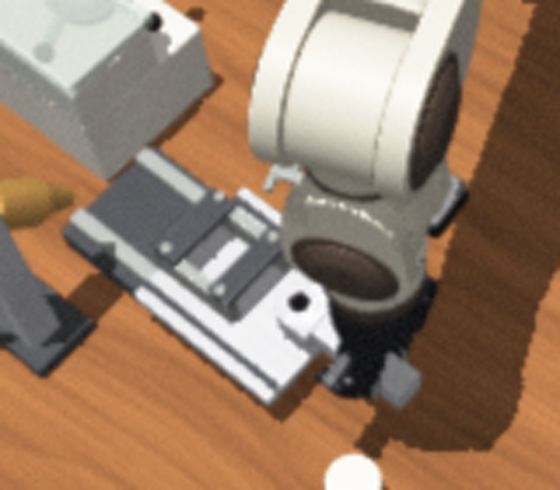

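View pics/wrist8.png

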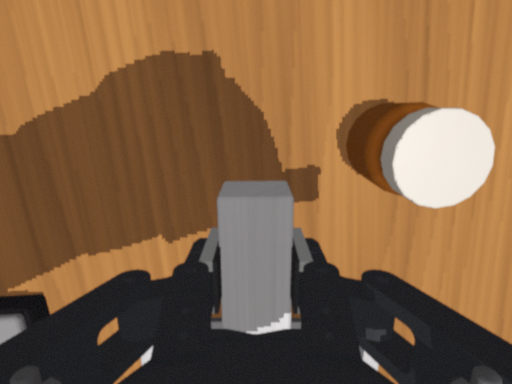

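```bash
cat > ov.py <<'E'
from h import *
T=dict(x=.636,y=.0296,yaw=np.radians(-4.45));ST=np.array([.6298,-.0447])
def tw(M,o,yaw,z):
    M=np.array(M)/1000.;s,k=np.sin(yaw),np.cos(yaw);return np.c_[o[0]+k*M[:,0]-s*M[:,1],o[1]+s*M[:,0]+k*M[:,1],np.full(len(M),z)]
def nest(st=ST):
    y=T["yaw"];return [(tw([(-41,60),(41,60),(41,85),(-41,85)],st,y,.104),(0,255,255),True),(tw([(-41,-10),(41,-10),(41,20),(-41,20)],st,y,.104),(0,255,255),True),
     (tw([(-29,0),(29,0),(29,85),(-29,85)],st,y,.06),(255,255,0),True),(tw([(-75,-10.5),(75,-10.5),(75,159.5),(-75,159.5)],st,y,.06),(255,0,255),True)]
def arm(o,yaw,z):
    h=[(-75,-15),(25,-15),(25,-23),(52,-23)]+[(52+23*np.sin(a),-23*np.cos(a)) for a in np.linspace(.2,2.94,9)]+[(52,23),(25,23),(25,15),(-75,15)]
    return [(tw(h,o,yaw,z+.028),(0,0,255),True),(tw(h,o,yaw,z),(0,128,0),True)]
E
python3 - <<'E'
from ov import *
np.set_printoptions(precision=4,suppress=True)
tcp=np.array([.6459,.1837,.0983]);yaw=np.radians(85.5-180)
k=np.array([np.cos(yaw),np.sin(yaw)]);o=tcp[:2]+.0443*k
s=pickle.load(open("scene8.pkl","rb"));d=pickle.load(open("side8.pkl","rb"))
ps=np.array([299,302])/3.5+[140,130];pd=np.array([222,247])/3.5+[150,120]
b=np.r_[o+.052*k,tcp[2]-.022+.028];print("bore pred",b,proj(s,b),ps,proj(d,b),pd)
A=[];B=[]
for c,p in((s,ps),(d,pd)):
    n=np.array([(p[0]-c["cx"])/c["fx"],(p[1]-c["cy"])/c["fy"]])
    for i in(0,1): A.append(c["R"][i]-n[i]*c["R"][2]);B.append(n[i]*c["t"][2]-c["t"][i])
print("tri",np.linalg.lstsq(np.array(A),np.array(B),rcond=None)[0])
draw(s,nest()+arm(o,yaw,tcp[2]-.022),"pics/s8o.png",4,(150,160,290,270))
draw(d,nest()+arm(o,yaw,tcp[2]-.022),"pics/d8o.png",4,(150,130,290,250))
E
```

```text
bore pred [0.6383 0.0877 0.1043] [[225.1601 215.9029]] [225.4286 216.2857] [[211.4128 189.0865]] [213.4286 190.5714]
tri [0.635  0.0847 0.0955]
```

View pics/s8o.png

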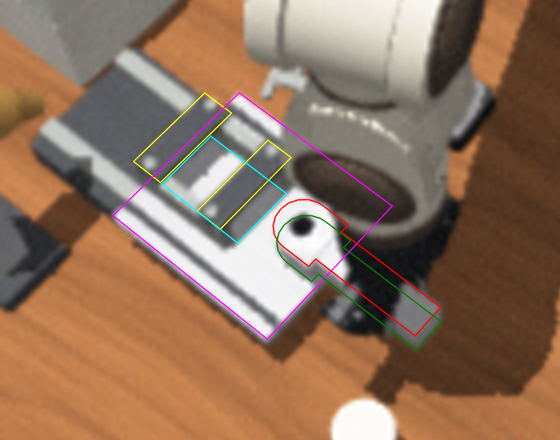

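View pics/d8o.png

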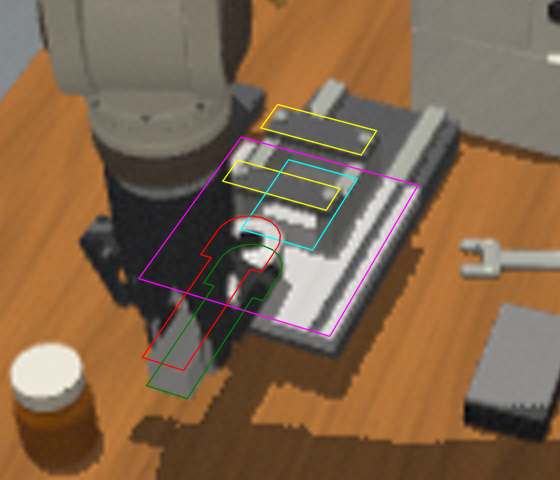

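Call:
servo_tool(motion=[[[0, 1.5, 3, 0, 0, 0], [0, 0, 3, 0, 0, 0], [0, 0, 0, 0, 0, 0]]])

```text
time: 11.5
ee_pos: [0.6474, 0.185, 0.0941]
tcp_rot: [-180.0, 0.0, 85.6]
wrist_force: [-0.3, -0.9, -3.6]
opening: 0.0288
```

Call:
servo_tool(motion=[[[0, 0, 2, 0, 0, 0], [0, 0, 1, 0, 0, 0], [0, 0, 0, 0, 0, 0]]])

```text
time: 11.8
ee_pos: [0.6478, 0.1846, 0.0916]
tcp_rot: [-180.0, 0.0, 85.6]
wrist_force: [0.4, 0.7, -4.4]
opening: 0.0289
```

```bash
python3 - <<'E'
from workcell import bot
from h import *
o=bot.get_obs();print(o["time"],o["ee_pos"],o["tcp_rot"],o["wrist_force"],o["torque"],o["opening"])
for n,cr in [("side",(150,120,330,300)),("wrist",(190,130,330,270))]:
    c=bot.camera(n);pickle.dump(c,open(n+"9.pkl","wb"))
    i=cv2.cvtColor(c["color"],cv2.COLOR_RGB2BGR)
    if cr: x0,y0,x1,y1=cr;i=cv2.resize(i[y0:y1,x0:x1],None,fx=3.3,fy=3.3,interpolation=cv2.INTER_CUBIC)
    cv2.imwrite(f"pics/{n}9.png",i)
E
```

```text
11.8 [0.64776875 0.18459045 0.0916202 ] [-1.79989418e+02  5.59532029e-03  8.55909108e+01] [ 0.38705386  0.65438334 -4.41611076] [ 0.22529614 -0.04759015  0.06973856] 0.02894954415027478
```

View pics/side9.png

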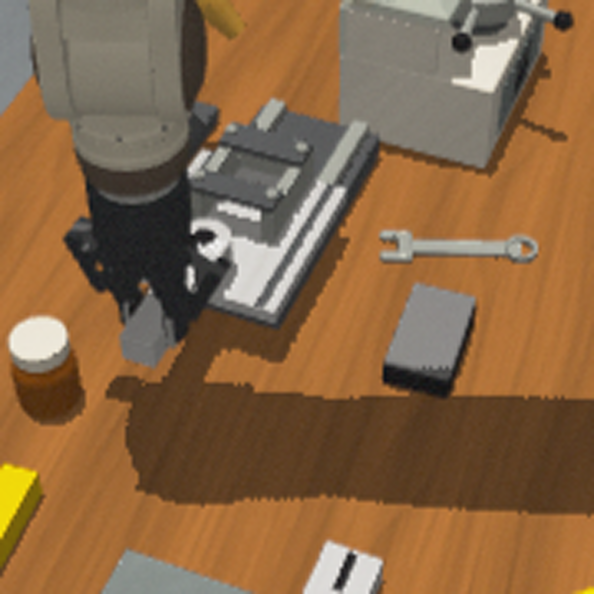

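View pics/wrist9.png

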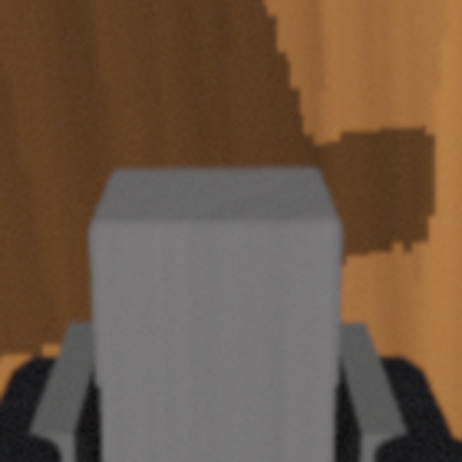

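Call:
servo_tool(motion=[[[0, 0, 0, 0, -0.035, 0], [0, 0, 0, 0, -0.03, 0], [0, 0, 2, 0, 0, 0], [0, 0, 2, 0, 0, 0], [0, 0, 0, 0, 0, 0]]])

```text
time: 12.4
ee_pos: [0.6476, 0.1842, 0.0873]
tcp_rot: [-180.0, 3.7, 85.6]
wrist_force: [-0.8, -0.1, -4.0]
opening: 0.0287
```

```bash
python3 - <<'E'
from workcell import bot
from h import *
o=bot.get_obs();print(o["time"],o["ee_pos"],o["tcp_rot"],o["wrist_force"],o["torque"],o["opening"])
for n,cr in [("side",(170,140,270,240)),("scene",(170,150,290,260))]:
    c=bot.camera(n);pickle.dump(c,open(n+"10.pkl","wb"))
    i=cv2.cvtColor(c["color"],cv2.COLOR_RGB2BGR)
    if cr: x0,y0,x1,y1=cr;i=cv2.resize(i[y0:y1,x0:x1],None,fx=5,fy=5,interpolation=cv2.INTER_CUBIC)
    cv2.imwrite(f"pics/{n}10.png",i)
E
```

```text
12.4 [0.64764176 0.18422172 0.08725057] [-179.96033818    3.71275515   85.58731726] [-0.8420134  -0.08107104 -4.03304326] [ 0.28989107 -0.01540372  0.00296131] 0.028654696970164407
```

View pics/side10.png

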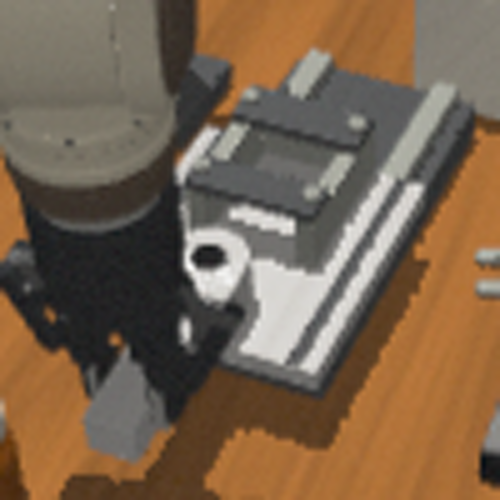

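View pics/scene10.png

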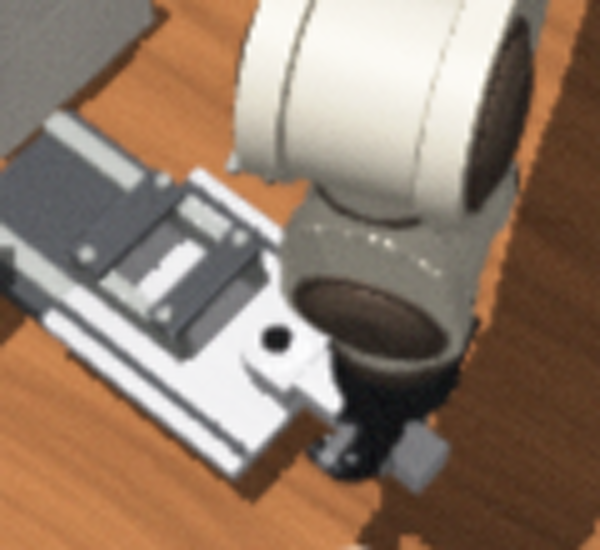

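Call:
servo_tool(motion=[[[0, 0, 1.5, 0, 0, 0], [0, 0, 1.5, 0, 0, 0], [-5, 0, 0.3, 0, 0, 0], [-5, 0, 0.3, 0, 0, 0], [0, 0, 0, 0, 0, 0]]])

```text
time: 13.0
ee_pos: [0.647, 0.1733, 0.085]
tcp_rot: [180.0, 3.7, 85.5]
wrist_force: [0.6, -0.8, -3.2]
opening: 0.0286
```

```bash
python3 - <<'E'
from workcell import bot
from h import *
np.set_printoptions(precision=4,suppress=True)
def tri(s,ps,d,pd):
    A=[];B=[]
    for c,p in((s,ps),(d,pd)):
        n=np.array([(p[0]-c["cx"])/c["fx"],(p[1]-c["cy"])/c["fy"]])
        for i in(0,1): A.append(c["R"][i]-n[i]*c["R"][2]);B.append(n[i]*c["t"][2]-c["t"][i])
    return np.linalg.lstsq(np.array(A),np.array(B),rcond=None)[0]
s=pickle.load(open("scene10.pkl","rb"));d=pickle.load(open("side10.pkl","rb"))
S=lambda x,y:np.array([x,y])/5+[170,150]
D=lambda x,y:np.array([x,y])/5+[170,140]
print("bore",tri(s,S(277,338),d,D(208,256)))
for a,b in [((240,238),(313,190)),((160,180),(357,122)),((85,255),(251,94)),((163,315),(200,163))]:print("bolt",tri(s,S(*a),d,D(*b)))
o=bot.get_obs();print(o["ee_pos"],o["tcp_rot"],o["wrist_force"],o["torque"])
E
```

```text
bore [0.6389 0.0878 0.0952]
bolt [0.5979 0.027  0.1032]
bolt [ 0.5932 -0.0428  0.1002]
bolt [ 0.6632 -0.0477  0.0998]
bolt [0.669  0.0215 0.1011]
[0.647  0.1733 0.085 ] [179.9972   3.7345  85.5466] [ 0.5834 -0.7878 -3.1711] [ 0.2697 -0.0055 -0.0171]
```

Call:
servo_tool(motion=[[[0, 0, 1, 0, 0, 0], [0, 0, 1, 0, 0, 0], [0, 0, 0, 0, 0, 0]]])

```text
time: 13.3
ee_pos: [0.647, 0.1741, 0.0826]
tcp_rot: [-180.0, 3.7, 85.6]
wrist_force: [-0.4, 0.6, -3.5]
opening: 0.0284
```

Call:
servo_tool(motion=[[[0, 0, 1, 0, 0, 0], [0, 0, 0, 0, 0, 0]]])

```text
time: 13.5
ee_pos: [0.647, 0.174, 0.0817]
tcp_rot: [-180.0, 3.7, 85.6]
wrist_force: [-0.1, -0.5, -3.7]
opening: 0.0291
```

Call:
servo_tool(motion=[[[0, 0, 0, 0, 0.015, 0], [0, 0, 0, 0, 0, 0]]])

```text
time: 13.7
ee_pos: [0.6471, 0.1738, 0.0819]
tcp_rot: [180.0, 2.8, 85.6]
wrist_force: [0.6, -0.2, -3.6]
opening: 0.0288
```

Call:
servo_tool(motion=[[[0, 0, 0, 0, 0.015, 0], [0, 0, 0, 0, 0, 0]]])

```text
time: 13.9
ee_pos: [0.6471, 0.1737, 0.082]
tcp_rot: [180.0, 2.0, 85.6]
wrist_force: [-0.4, -0.6, -4.0]
opening: 0.0288
```

```bash
python3 - <<'E'
from workcell import bot
from h import *
o=bot.get_obs();print(o["time"],o["ee_pos"],o["tcp_rot"],o["wrist_force"],o["torque"],o["opening"])
for n,cr in [("side",(170,140,270,240)),("wrist",(190,130,330,270))]:
    c=bot.camera(n);pickle.dump(c,open(n+"11.pkl","wb"))
    i=cv2.cvtColor(c["color"],cv2.COLOR_RGB2BGR)
    if cr: x0,y0,x1,y1=cr;i=cv2.resize(i[y0:y1,x0:x1],None,fx=4,fy=4,interpolation=cv2.INTER_CUBIC)
    cv2.imwrite(f"pics/{n}11.png",i)
E
```

```text
13.9 [0.64706858 0.17366964 0.08195698] [179.99369541   1.96280854  85.56823772] [-0.42922592 -0.6463762  -3.98431991] [ 0.20893605 -0.00319655 -0.02302704] 0.02884406044001017
```

View pics/side11.png

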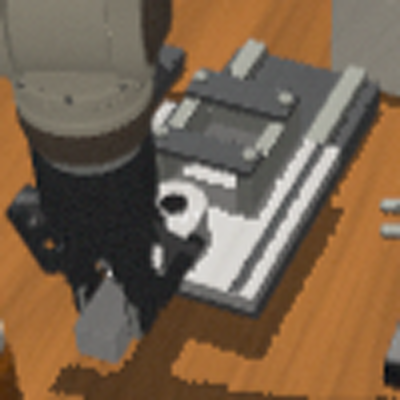

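View pics/wrist11.png

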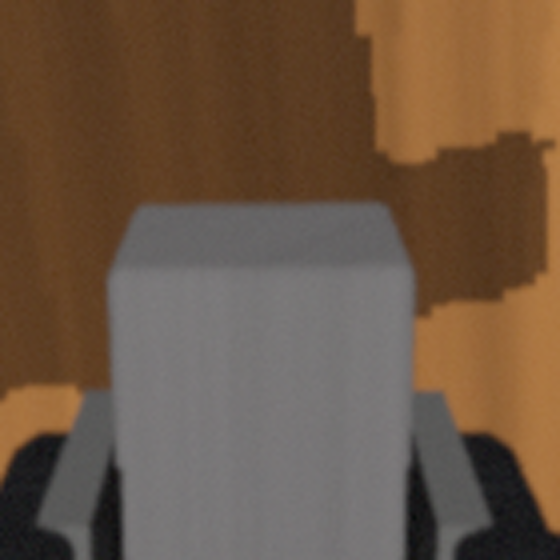

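Call:
servo_tool(motion=[[[0, 0, 0, 0, 0.01, 0], [0, 0, 0, 0, 0, 0]]])

```text
time: 14.2
ee_pos: [0.6471, 0.1739, 0.0819]
tcp_rot: [180.0, 1.4, 85.6]
wrist_force: [-0.4, -0.3, -3.7]
opening: 0.0285
```

Call:
servo_tool(motion=[[[0, 0, 0, 0, 0.01, 0], [0, 0, 0, 0, 0, 0]]])

```text
time: 14.4
ee_pos: [0.647, 0.1738, 0.0818]
tcp_rot: [-180.0, 0.8, 85.6]
wrist_force: [-0.8, 0.4, -3.9]
opening: 0.0287
```

Call:
servo_tool(motion=[[[0, 0, 0, 0, 0.01, 0], [0, 0, 0, 0, 0, 0]]])

```text
time: 14.6
ee_pos: [0.647, 0.1738, 0.0819]
tcp_rot: [180.0, 0.3, 85.6]
wrist_force: [-0.4, -0.5, -3.2]
opening: 0.0286
```

Call:
servo_tool(motion=[[[-12, 0, 0, 0, 0, 0], [-12, 0, 0, 0, 0, 0], [-12, 0, 0, 0, 0, 0], [0, 0, 0, 0, 0, 0]]])

```text
time: 15.0
ee_pos: [0.6442, 0.1359, 0.0822]
tcp_rot: [180.0, 0.3, 85.5]
wrist_force: [0.3, -0.6, -3.9]
opening: 0.0287
```

Call:
servo_tool(motion=[[[-12, 0, 0, 0, 0, 0], [-12, 0, 0, 0, 0, 0], [0, 0, 0, 0, 0, 0]]])

```text
time: 15.3
ee_pos: [0.6423, 0.1123, 0.0822]
tcp_rot: [-180.0, 0.3, 85.5]
wrist_force: [0.0, -0.4, -3.0]
opening: 0.0289
```

```bash
python3 - <<'E'
from workcell import bot
from h import *
o=bot.get_obs();print(o["time"],o["ee_pos"],o["tcp_rot"],o["wrist_force"],o["torque"],o["opening"])
for n,cr in [("side",(170,140,270,240)),("scene",(170,150,290,260))]:
    c=bot.camera(n);pickle.dump(c,open(n+"12.pkl","wb"))
    i=cv2.cvtColor(c["color"],cv2.COLOR_RGB2BGR)
    if cr: x0,y0,x1,y1=cr;i=cv2.resize(i[y0:y1,x0:x1],None,fx=5,fy=5,interpolation=cv2.INTER_CUBIC)
    cv2.imwrite(f"pics/{n}12.png",i)
E
```

```text
15.3 [0.64232201 0.11234536 0.08218348] [-179.9934668     0.31207705   85.50580729] [ 0.0138256  -0.35417666 -3.03054862] [ 0.25399772 -0.02599469  0.00953149] 0.02892969136923999
```

View pics/side12.png

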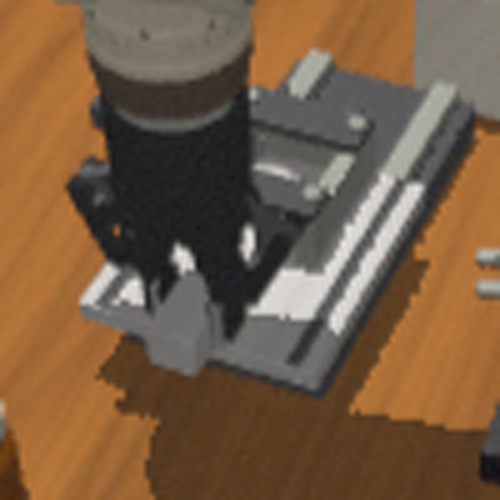

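View pics/scene12.png

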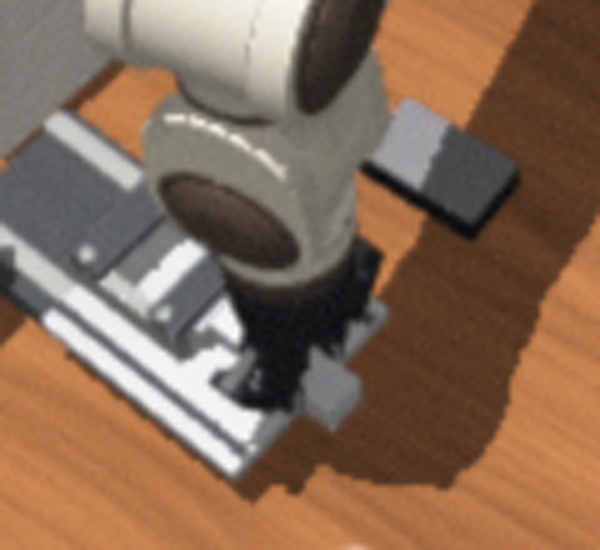

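Call:
servo_tool(motion=[[[-10, 0, 0, 0, 0, 0], [-10, 0, 0, 0, 0, 0], [-8, 0, 0, 0, 0, 0], [0, 0, 0, 0, 0, 0]]])

```text
time: 15.8
ee_pos: [0.6402, 0.0849, 0.0824]
tcp_rot: [-180.0, 0.3, 85.5]
wrist_force: [-0.4, -1.3, -3.8]
opening: 0.0287
```

Call:
servo_tool(motion=[[[-3, 0, 0, 0, 0, 0], [-2, 0, 0, 0, 0, 0], [0, 0, 0, 0, 0, 0]]])

```text
time: 16.1
ee_pos: [0.6399, 0.0811, 0.0823]
tcp_rot: [180.0, 0.3, 85.6]
wrist_force: [-0.3, 0.2, -4.6]
opening: 0.0288
```

Call:
servo_tool(motion=[[[-2, 0, 0, 0, 0, 0], [-1, 0, 0, 0, 0, 0], [0, 0, 0, 0, 0, 0]]])

```text
time: 16.4
ee_pos: [0.6396, 0.0782, 0.0823]
tcp_rot: [-180.0, 0.3, 85.6]
wrist_force: [0.5, -0.7, -3.7]
opening: 0.0289
```

Call:
servo_tool(motion=[[[-1, 0, 0, 0, 0, 0], [0, 0, 0, 0, 0, 0]]])

```text
time: 16.6
ee_pos: [0.6396, 0.0772, 0.0824]
tcp_rot: [180.0, 0.3, 85.6]
wrist_force: [-0.2, -0.2, -4.0]
opening: 0.0291
```

Call:
servo_tool(motion=[[[-1, 0, 0, 0, 0, 0], [0, 0, 0, 0, 0, 0]]])

```text
time: 16.8
ee_pos: [0.6395, 0.0761, 0.0824]
tcp_rot: [180.0, 0.3, 85.6]
wrist_force: [-0.3, 0.6, -3.3]
opening: 0.0291
```

Call:
servo_tool(motion=[[[-1, 0, 0, 0, 0, 0], [0, 0, 0, 0, 0, 0]]])

```text
time: 17.0
ee_pos: [0.6394, 0.0751, 0.0824]
tcp_rot: [180.0, 0.3, 85.6]
wrist_force: [-0.2, 0.5, -4.7]
opening: 0.0287
```

Call:
servo_tool(motion=[[[-1, 0, 0, 0, 0, 0], [0, 0, 0, 0, 0, 0]]])

```text
time: 17.2
ee_pos: [0.6393, 0.0741, 0.0824]
tcp_rot: [-180.0, 0.3, 85.6]
wrist_force: [0.3, 0.0, -4.1]
opening: 0.0284
```

Call:
servo_tool(motion=[[[-0.8, 0, 0, 0, 0, 0], [0, 0, 0, 0, 0, 0]]])

```text
time: 17.4
ee_pos: [0.6393, 0.0734, 0.0824]
tcp_rot: [180.0, 0.3, 85.6]
wrist_force: [-0.6, 0.1, -4.1]
opening: 0.0286
```

Call:
servo_tool(motion=[[[-1, 0, 0, 0, 0, 0], [0, 0, 0, 0, 0, 0]]])

```text
time: 17.6
ee_pos: [0.6392, 0.0734, 0.0825]
tcp_rot: [180.0, 0.2, 85.6]
wrist_force: [0.9, 5.1, -3.2]
opening: 0.0287
```

Call:
servo_tool(motion=[[[-0.8, 0, 0, 0, 0, 0], [0, 0, 0, 0, 0, 0]]])

```text
time: 17.8
ee_pos: [0.6392, 0.0733, 0.0826]
tcp_rot: [180.0, 0.1, 85.7]
wrist_force: [-0.2, 9.4, -3.0]
opening: 0.0287
```

```bash
python3 - <<'E'
from workcell import bot
from ov import *
o=bot.get_obs();print(o["time"],o["ee_pos"],o["tcp_rot"],o["wrist_force"],o["torque"],o["opening"])
for n,cr in [("side",(170,140,270,240)),("scene",(170,150,290,260))]:
    c=bot.camera(n);pickle.dump(c,open(n+"13.pkl","wb"))
    draw(c,nest()[3:],f"pics/{n}13.png",5,cr)
E
```

```text
17.8 [0.63922206 0.07327526 0.08262168] [1.79991292e+02 1.08880391e-01 8.56587092e+01] [-0.15850332  9.37500586 -3.01817189] [ 1.91337908 -0.00423721 -0.05572863] 0.02874460394508028
```

View pics/side13.png

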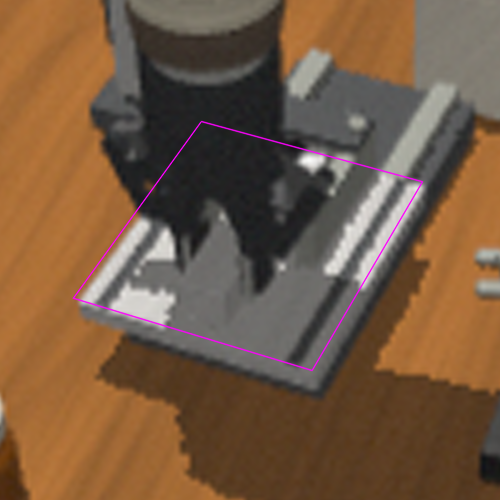

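View pics/scene13.png

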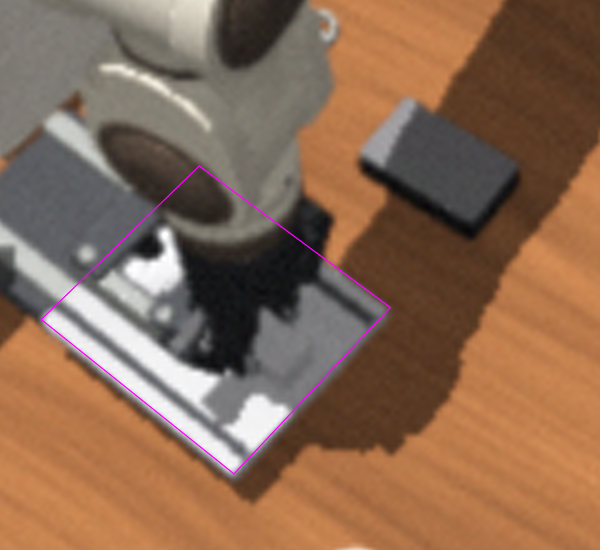

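Call:
servo_tool(motion=[[[0, 0, 0.7, 0, 0, 0], [0, 0, 0, 0, 0, 0]]])

```text
time: 18.1
ee_pos: [0.6393, 0.0733, 0.0822]
tcp_rot: [180.0, 0.1, 85.7]
wrist_force: [-0.8, 9.4, -1.0]
opening: 0.0289
```

Call:
servo_tool(motion=[[[0, 0, 0, 0, 0, 0], [0, 0, 0, 0, 0, 0], [0, 0, 0, 0, 0, 0], [0, 0, 0, 0, 0, 0]]], gripper=60)

```text
time: 18.5
ee_pos: [0.6393, 0.0714, 0.0819]
tcp_rot: [180.0, 0.3, 85.6]
wrist_force: [-0.7, 0.2, -0.1]
opening: 0.0599
```

Released. Lift straight up and look down at the nest.

Call:
servo_tool(motion=[[[0, 0, -15, 0, 0, 0], [0, 0, -40, 0, 0, 0], [10, 0, -45, 0, 0, 0], [-10, -30, -45, 0, 0, 0], [-40, -20, -20, 0, 0, 0]]])

```text
time: 19.0
ee_pos: [0.5891, 0.0392, 0.2477]
tcp_rot: [179.7, 0.2, 85.8]
wrist_force: [1.8, -0.7, 1.3]
opening: 0.0601
```

Call:
servo_tool(motion=[[[-40, -10, 0, 0, 0, 0], [-30, 0, 0, 0, 0, 0], [0, 0, 0, 0, 0, 0]]], gripper=0)

```text
time: 19.3
ee_pos: [0.5732, -0.035, 0.2452]
tcp_rot: [179.9, 0.3, 85.4]
wrist_force: [0.1, -0.3, -0.2]
opening: 0.0167
```

```bash
python3 - <<'E'
from workcell import bot
from ov import *
o=bot.get_obs();print(o["time"],o["ee_pos"],o["tcp_rot"],o["wrist_force"],o["torque"],o["opening"])
c=bot.camera("wrist");pickle.dump(c,open("wrist14.pkl","wb"))
cv2.imwrite("pics/wrist14.png",cv2.resize(cv2.cvtColor(c["color"],cv2.COLOR_RGB2BGR),None,fx=1.5,fy=1.5,interpolation=cv2.INTER_CUBIC))
E
```

```text
19.3 [ 0.5731762  -0.03501752  0.24515649] [179.86696739   0.32986739  85.39302323] [ 0.13997458 -0.3286567  -0.19750701] [ 0.01441097 -0.11156579  0.05879951] 0.01671398533075835
```

View pics/wrist14.png

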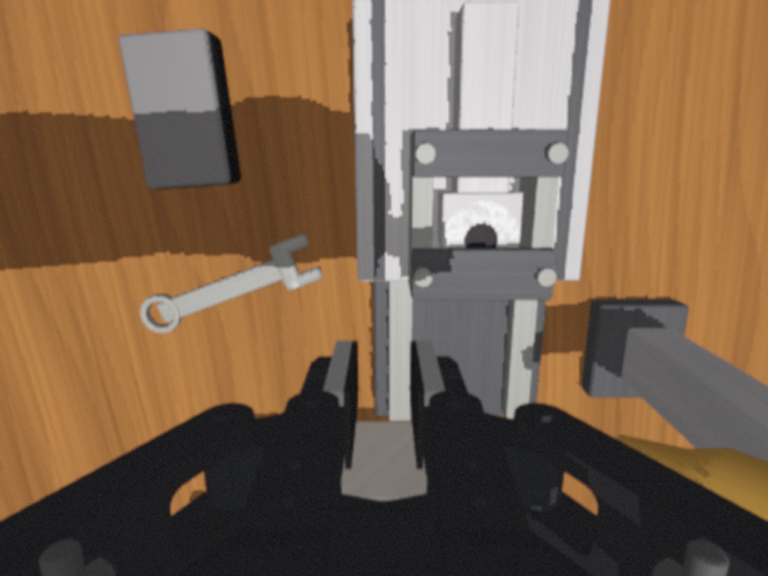

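```bash
python3 - <<'E'
from ov import *
np.set_printoptions(precision=4,suppress=True)
c=pickle.load(open("wrist14.pkl","rb"))
q=lambda x,y,z:ray(c,(x+.5)/1.5-.5,(y+.5)/1.5-.5,z)[:2]
yw=np.radians(-4.45);Ri=np.array([[np.cos(yw),np.sin(yw)],[-np.sin(yw),np.cos(yw)]])
L=lambda *a:Ri@(q(*a)-ST)*1000
print("tail",L(461,4,.088),L(520,4,.088),"should",L(443,193,.088),L(523,192,.088))
print("mouth br",L(412,130,.104),L(570,129,.104),"inner",L(412,249,.104),L(556,248,.104))
print("table",L(357,279,.06),L(578,280,.06),"bore top",L(482,224,.088))
from plan import *
h=np.array([.491,-.295])
for a in (88,92): pass
E
```

```text
tail [-15.3593 147.9434] [ 15.7362 147.8637] should [-21.8977  50.0375] [24.5964 50.4604]
mouth br [-41.311   84.0921] [42.4109 84.347 ] inner [-40.4931  20.1087] [40.9466 20.4045]
table [-74.4078  -8.5761] [74.0513 -9.7946] bore top [ 1.7208 31.9253]
```

```bash
python3 - <<'E'
from plan import *
show([.5732,-.035,.2452],85.4,[([.4254,-.3013,.215],73.2)])
E
```

```text
[[[-39.6,-18.0,4.3,0,0,0.03],[-40.1,-16.8,4.3,0,0,0.031],[-40.7,-15.5,4.3,0,0,0.03],[-41.1,-14.4,4.4,0,0,0.031],[-41.5,-13.0,4.3,0,0,0.03]]]
[[[-41.9,-11.8,4.3,0,0,0.031],[-42.2,-10.5,4.3,0,0,0.03]]]
-> [ 0.4254 -0.3013  0.215 ] 73.2
```

Call:
servo_tool(motion=[[[-40, -18, 4, 0, 0.005, 0.03], [-40, -17, 4, 0, 0, 0.03], [-41, -15.5, 4, 0, 0, 0.03], [-41, -14.5, 4, 0, 0, 0.03], [-41.5, -13, 4, 0, 0, 0.03]]])

```text
time: 19.85
ee_pos: [0.468, -0.2236, 0.224]
tcp_rot: [179.9, -0.0, 77.0]
wrist_force: [0.3, 0.5, -0.1]
opening: 0.0002
```

Call:
servo_tool(motion=[[[-42, -12, 4, 0, 0, 0.03], [-42, -10.5, 4, 0, 0, 0.03], [0, 0, 0, 0, 0, 0], [0, 0, 0, 0, 0, 0]]])

```text
time: 20.25
ee_pos: [0.4266, -0.2994, 0.2158]
tcp_rot: [180.0, -0.0, 73.5]
wrist_force: [-0.0, 0.9, 1.1]
opening: 0.0002
```

```bash
python3 - <<'E'
from workcell import bot
from ov import *
o=bot.get_obs();print(o["time"],o["ee_pos"],o["tcp_rot"],o["wrist_force"],o["q"],o["opening"])
c=bot.camera("wrist");pickle.dump(c,open("wrist15.pkl","wb"))
cv2.imwrite("pics/wrist15.png",cv2.resize(cv2.cvtColor(c["color"],cv2.COLOR_RGB2BGR),None,fx=1.5,fy=1.5,interpolation=cv2.INTER_CUBIC))
E
```

```text
20.25 [ 0.42657834 -0.29940078  0.21575708] [ 1.79982623e+02 -1.74164545e-02  7.34822164e+01] [-0.00697535  0.9091145   1.12376873] [-3.50749569e+01  4.18011990e-01  1.50863819e+00  9.10796951e+01
  2.20412820e-02  7.14428314e+01] 0.0001608223511270442
```

View pics/wrist15.png

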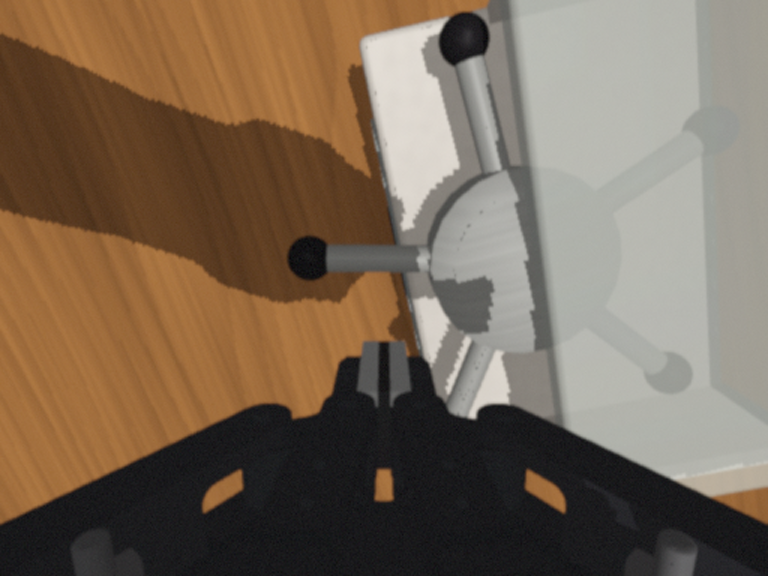

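Call:
servo_tool(motion=[[[0, 0, 30, 0, 0, 0], [0, 0, 30, 0, 0, 0], [0, 0, 17, 0, 0, 0], [0, 0, 0, 0, 0, 0]]])

```text
time: 20.7
ee_pos: [0.4266, -0.2972, 0.1362]
tcp_rot: [-179.8, -0.1, 73.7]
wrist_force: [0.4, -0.1, -0.2]
opening: -0.0002
```

Call:
servo_tool(motion=[[[4, 0, 0, 0, 0, 0], [3, 0, 0, 0, 0, 0], [0, 0, 0, 0, 0, 0]]])

```text
time: 21.0
ee_pos: [0.4293, -0.2926, 0.1397]
tcp_rot: [179.9, 0.1, 73.6]
wrist_force: [-1.5, -2.8, -1.2]
opening: 0.0
```

Call:
servo_tool(motion=[[[8.2, -1.5, 0, 0, 0, 0.135], [8.2, -1.5, 0, 0, 0, 0.135], [8.2, -1.5, 0, 0, 0, 0.135]]])

```text
time: 21.3
ee_pos: [0.4342, -0.2693, 0.1397]
tcp_rot: [179.9, 0.2, 50.0]
wrist_force: [-5.8, -8.7, 0.6]
opening: 0.0003
```

```bash
cat > wh.py <<'E'
from workcell import bot
import numpy as np
np.set_printoptions(precision=3,suppress=True)
H=np.array([.491,-.295])
def st():
    o=bot.get_obs();p=o["ee_pos"];yaw=o["tcp_rot"][2];v=p[:2]-H;th=np.radians(yaw+90)
    t=np.array([np.sin(th),-np.cos(th)]);r=np.array([np.cos(th),np.sin(th)])
    print("t %.2f z %.4f yaw %.2f theta(tool) %.2f r %.1f s %.1f polar %.1f F"%(o["time"],p[2],yaw,yaw+90,v@r*1e3,-v@t*1e3,np.degrees(np.arctan2(v[1],v[0]))%360),o["wrist_force"],"F along t %.1f"%(o["wrist_force"][:2]@t),p,o["q"][5])
    return o
if __name__=="__main__": st()
E
python3 wh.py
```

```text
t 21.30 z 0.1397 yaw 49.97 theta(tool) 139.97 r 60.0 s 16.9 polar 155.7 F [-5.751 -8.725  0.59 ] F along t -10.4 [ 0.434 -0.269  0.14 ] 98.32120703830611
```

Call:
servo_tool(motion=[[[8.5, -1.7, 0, 0, 0, 0.14], [8.5, -1.7, 0, 0, 0, 0.14], [8.5, -1.7, 0, 0, 0, 0.14], [8.5, -1.7, 0, 0, 0, 0.14], [8.5, -1.7, 0, 0, 0, 0.14]]])

```text
time: 21.8
ee_pos: [0.4637, -0.2387, 0.1397]
tcp_rot: [179.8, 0.1, 9.9]
wrist_force: [-8.1, -9.5, 2.7]
opening: -0.0003
```

Call:
servo_tool(motion=[[[0, 0, 0, 0, 0, 0]]])

```text
time: 21.9
ee_pos: [0.4647, -0.238, 0.1396]
tcp_rot: [179.9, 0.0, 10.0]
wrist_force: [-2.3, -2.3, 1.0]
opening: -0.0002
```

```bash
python3 - <<'E'
from wh import *
from h import *
o=st()
for n,cr in [("scene",(110,80,300,260)),("side",(170,60,350,240))]:
    c=bot.camera(n);i=cv2.cvtColor(c["color"],cv2.COLOR_RGB2BGR);x0,y0,x1,y1=cr
    pickle.dump(c,open(n+"16.pkl","wb"))
    cv2.imwrite(f"pics/{n}16.png",cv2.resize(i[y0:y1,x0:x1],None,fx=3,fy=3,interpolation=cv2.INTER_CUBIC))
E
```

```text
t 21.90 z 0.1396 yaw 9.96 theta(tool) 99.96 r 60.7 s 16.0 polar 114.8 F [-2.326 -2.3    1.018] F along t -2.7 [ 0.465 -0.238  0.14 ] 142.95367275059985
```

View pics/scene16.png

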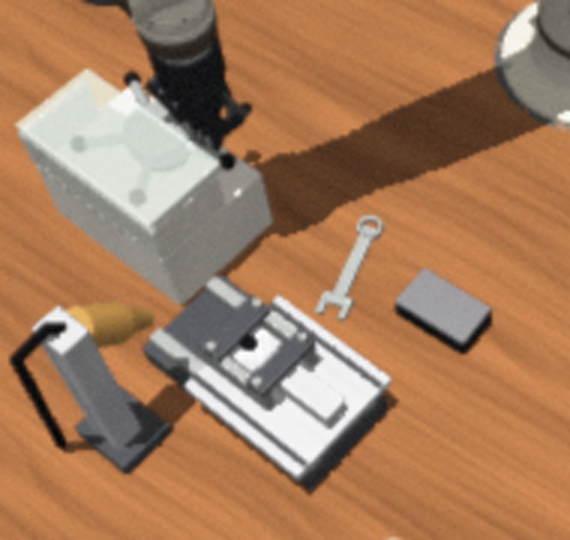

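View pics/side16.png

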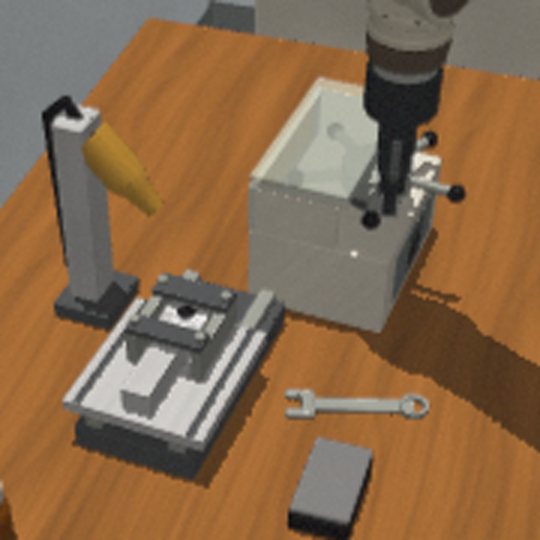

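```bash
python3 - <<'E'
from plan import *
import numpy as np
show([.4640,-.2385,.1396],9.96,[([.4615,-.239,.1396],9.96),([.4605,-.2395,.2],9.96),([.4281,-.3114,.2],82),([.4281,-.3114,.1396],82)])
E
```

```text
[[[-2.5,0.1,-0.0,0,0,-0.0]]]
-> [ 0.4616 -0.239   0.1396] 9.96
[[[-0.6,0.1,-30.2,0,0,-0.0],[-0.5,0.2,-30.2,0,0,-0.0]]]
-> [ 0.4605 -0.2395  0.2   ] 9.96
[[[-4.9,7.2,-0.0,0,0,-0.14],[-5.9,6.5,-0.0,0,0,-0.139],[-6.8,5.6,-0.0,0,0,-0.14],[-7.4,4.6,-0.0,0,0,-0.14],[-8.0,3.6,-0.0,0,0,-0.14]]]
[[[-8.5,2.3,-0.0,0,0,-0.139],[-8.7,1.2,-0.0,0,0,-0.14],[-8.7,-0.0,-0.0,0,0,-0.14],[-8.7,-1.3,-0.0,0,0,-0.139]]]
-> [ 0.4281 -0.3114  0.2   ] 81.98
[[[0.0,0.0,30.2,0,0,-0.0],[0.0,0.0,30.2,0,0,-0.0]]]
-> [ 0.4281 -0.3114  0.1396] 81.98
```

Call:
servo_tool(motion=[[[-3, 0, 0, 0, 0, 0], [0, 0, -30, 0, 0, 0], [0, 0, -30, 0, 0, 0], [-5, 7, 0, 0, 0, -0.14], [-6, 6.5, 0, 0, 0, -0.14]]])

```text
time: 22.5
ee_pos: [0.4545, -0.2544, 0.1999]
tcp_rot: [179.9, -0.1, 26.7]
wrist_force: [-0.2, 0.2, 0.1]
opening: -0.0001
```

Call:
servo_tool(motion=[[[-7, 5.5, 0, 0, 0, -0.14], [-7.5, 4.5, 0, 0, 0, -0.14], [-8, 3.5, 0, 0, 0, -0.14], [-8.5, 2.5, 0, 0, 0, -0.14], [-8.5, 1, 0, 0, 0, -0.14]]])

```text
time: 23.0
ee_pos: [0.4357, -0.2943, 0.1988]
tcp_rot: [179.9, -0.0, 66.8]
wrist_force: [-0.2, 1.0, -0.7]
opening: -0.0
```

Call:
servo_tool(motion=[[[-8.5, 0, 0, 0, 0, -0.14], [-8.5, -1.5, 0, 0, 0, -0.14], [0, 0, 0, 0, 0, 0], [0, 0, 0, 0, 0, 0]]])

```text
time: 23.4
ee_pos: [0.4287, -0.3096, 0.1986]
tcp_rot: [180.0, -0.0, 82.2]
wrist_force: [-0.1, -0.4, 0.0]
opening: 0.0001
```

```bash
python3 - <<'E'
from wh import *
from h import *
o=st()
c=bot.camera("wrist");cv2.imwrite("pics/wrist17.png",cv2.resize(cv2.cvtColor(c["color"],cv2.COLOR_RGB2BGR),None,fx=1.5,fy=1.5,interpolation=cv2.INTER_CUBIC))
pickle.dump(c,open("wrist17.pkl","wb"))
E
```

```text
t 23.40 z 0.1986 yaw 82.19 theta(tool) 172.19 r 59.7 s 22.9 polar 193.2 F [-0.078 -0.389  0.044] F along t -0.4 [ 0.429 -0.31   0.199] 61.95630923034045
```

View pics/wrist17.png

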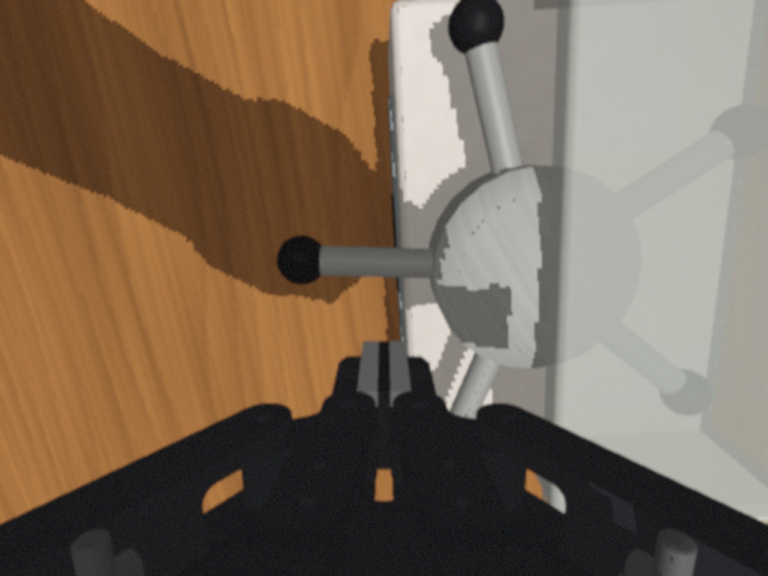

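Call:
servo_tool(motion=[[[0, 0, 30, 0, 0, 0], [0, 0, 29, 0, 0, 0], [4, 0, 0, 0, 0, 0], [2.5, 0, 0, 0, 0, 0]]])

```text
time: 23.85
ee_pos: [0.4295, -0.3026, 0.1398]
tcp_rot: [-180.0, -0.0, 82.4]
wrist_force: [-0.5, 0.1, 0.5]
opening: 0.0001
```

Call:
servo_tool(motion=[[[8.5, -1.7, 0, 0, 0, 0.14], [8.5, -1.7, 0, 0, 0, 0.14], [8.5, -1.7, 0, 0, 0, 0.14], [8.5, -1.7, 0, 0, 0, 0.14]]])

```text
time: 24.25
ee_pos: [0.4339, -0.2703, 0.1407]
tcp_rot: [179.9, 0.2, 49.9]
wrist_force: [-4.7, -10.1, -5.2]
opening: -0.0
```

```bash
python3 wh.py
```

```text
t 24.25 z 0.1407 yaw 49.89 theta(tool) 139.89 r 59.6 s 17.9 polar 156.6 F [ -4.745 -10.051  -5.192] F along t -10.7 [ 0.434 -0.27   0.141] 98.29108272152753
```

Call:
servo_tool(motion=[[[8.5, -1.7, 0, 0, 0, 0.14], [8.5, -1.7, 0, 0, 0, 0.14], [8.5, -1.7, 0, 0, 0, 0.14], [8.5, -1.7, 0, 0, 0, 0.14], [8.5, -1.7, 0, 0, 0, 0.14]]])

```text
time: 24.75
ee_pos: [0.4632, -0.2393, 0.1407]
tcp_rot: [179.9, 0.2, 9.8]
wrist_force: [-9.3, -4.8, -3.3]
opening: 0.0003
```

Call:
servo_tool(motion=[[[0, 0, 0, 0, 0, 0]]])

```text
time: 24.85
ee_pos: [0.4643, -0.2389, 0.1408]
tcp_rot: [179.9, 0.0, 9.9]
wrist_force: [-2.4, -1.1, -2.2]
opening: -0.0001
```

```bash
python3 wh.py
```

```text
t 24.85 z 0.1408 yaw 9.90 theta(tool) 99.90 r 59.8 s 16.7 polar 115.5 F [-2.395 -1.057 -2.219] F along t -2.5 [ 0.464 -0.239  0.141] 142.9094214277319
```

Same cycle again for the third spoke.

Call:
servo_tool(motion=[[[-3, 0, 0, 0, 0, 0], [0, 0, -30, 0, 0, 0], [0, 0, -30, 0, 0, 0], [-5, 7, 0, 0, 0, -0.14], [-6, 6.5, 0, 0, 0, -0.14]]])

```text
time: 25.35
ee_pos: [0.4547, -0.2557, 0.2023]
tcp_rot: [179.8, -0.2, 26.6]
wrist_force: [0.2, 0.8, -0.3]
opening: -0.0001
```

Call:
servo_tool(motion=[[[-7, 5.5, 0, 0, 0, -0.14], [-7.5, 4.5, 0, 0, 0, -0.14], [-8, 3.5, 0, 0, 0, -0.14], [-8.5, 2.5, 0, 0, 0, -0.14], [-8.5, 1, 0, 0, 0, -0.14]]])

```text
time: 25.85
ee_pos: [0.4359, -0.2957, 0.2011]
tcp_rot: [179.8, 0.0, 66.7]
wrist_force: [0.3, 0.3, -0.1]
opening: -0.0001
```

Call:
servo_tool(motion=[[[-8.5, 0, 0, 0, 0, -0.14], [-8.5, -1.5, 0, 0, 0, -0.14], [0, 0, 0, 0, 0, 0], [0, 0, 0, 0, 0, 0]]])

```text
time: 26.25
ee_pos: [0.4288, -0.3108, 0.2004]
tcp_rot: [179.9, 0.0, 82.2]
wrist_force: [-0.1, 0.4, -0.2]
opening: 0.0001
```

```bash
python3 - <<'E'
from wh import *
from h import *
o=st()
c=bot.camera("wrist");cv2.imwrite("pics/wrist18.png",cv2.cvtColor(c["color"],cv2.COLOR_RGB2BGR))
c=bot.camera("side");cv2.imwrite("pics/side18.png",cv2.resize(cv2.cvtColor(c["color"],cv2.COLOR_RGB2BGR)[60:240,170:350],None,fx=3,fy=3,interpolation=cv2.INTER_CUBIC))
E
```

```text
t 26.25 z 0.2004 yaw 82.17 theta(tool) 172.17 r 59.5 s 24.2 polar 194.3 F [-0.065  0.418 -0.189] F along t 0.4 [ 0.429 -0.311  0.2  ] 61.878304718969275
```

View pics/wrist18.png

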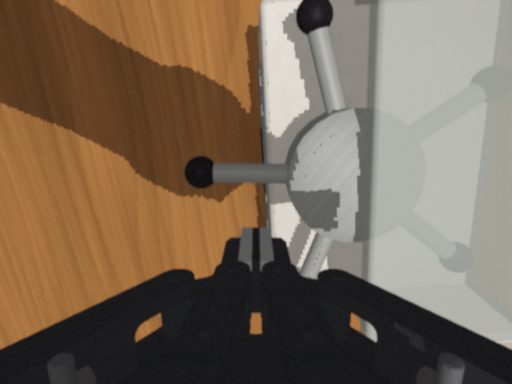

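View pics/side18.png

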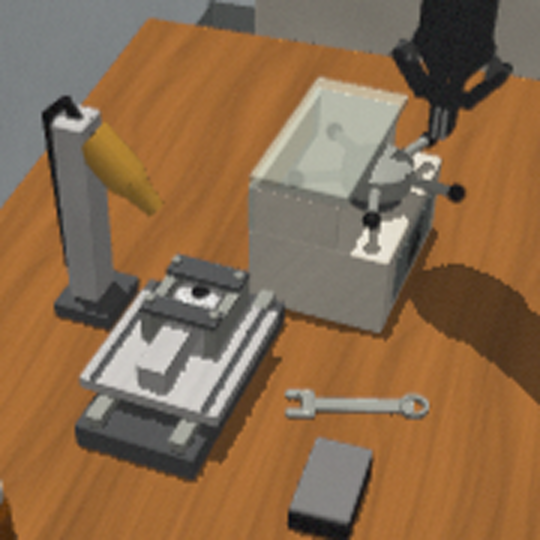

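Call:
servo_tool(motion=[[[0, 0, 30, 0, 0, 0], [0, 0, 30, 0, 0, 0], [4, 0, 0, 0, 0, 0], [3, 0, 0, 0, 0, 0]]])

```text
time: 26.75
ee_pos: [0.4295, -0.3033, 0.1399]
tcp_rot: [-180.0, -0.0, 82.4]
wrist_force: [0.1, 0.3, 0.7]
opening: 0.0001
```

Call:
servo_tool(motion=[[[8.5, -1.7, 0, 0, 0, 0.14], [8.5, -1.7, 0, 0, 0, 0.14], [8.5, -1.7, 0, 0, 0, 0.14], [8.5, -1.7, 0, 0, 0, 0.14]]])

```text
time: 27.15
ee_pos: [0.4337, -0.2708, 0.1408]
tcp_rot: [179.9, 0.2, 49.9]
wrist_force: [-6.6, -8.0, -5.1]
opening: -0.0001
```

Call:
servo_tool(motion=[[[8.5, -1.7, 0, 0, 0, 0.14], [8.5, -1.7, 0, 0, 0, 0.14], [8.5, -1.7, 0, 0, 0, 0.14], [8.5, -1.7, 0, 0, 0, 0.14], [8.5, -1.7, 0, 0, 0, 0.14]]])

```text
time: 27.65
ee_pos: [0.463, -0.2395, 0.1407]
tcp_rot: [180.0, 0.2, 9.8]
wrist_force: [-10.9, -2.9, -1.3]
opening: -0.0
```

Call:
servo_tool(motion=[[[0, 0, 0, 0, 0, 0]]])

```text
time: 27.75
ee_pos: [0.4641, -0.2392, 0.1408]
tcp_rot: [180.0, 0.1, 9.9]
wrist_force: [-4.6, 0.1, -2.2]
opening: 0.0003
```

```bash
python3 wh.py
```

```text
t 27.75 z 0.1408 yaw 9.92 theta(tool) 99.92 r 59.6 s 16.9 polar 115.7 F [-4.596  0.128 -2.243] F along t -4.5 [ 0.464 -0.239  0.141] 142.84482801423565
```

Call:
servo_tool(motion=[[[-3, 0, 0, 0, 0, 0], [0, 0, -30, 0, 0, 0], [0, 0, -30, 0, 0, 0], [-5, 7, 0, 0, 0, -0.14], [-6, 6.5, 0, 0, 0, -0.14]]])

```text
time: 28.25
ee_pos: [0.4547, -0.2564, 0.2023]
tcp_rot: [179.8, -0.2, 26.6]
wrist_force: [-0.3, -0.4, -0.9]
opening: 0.0
```

Call:
servo_tool(motion=[[[-7, 5.5, 0, 0, 0, -0.14], [-7.5, 4.5, 0, 0, 0, -0.14], [-8, 3.5, 0, 0, 0, -0.14], [-8.5, 2.5, 0, 0, 0, -0.14], [-8.5, 1, 0, 0, 0, -0.14]]])

```text
time: 28.75
ee_pos: [0.4359, -0.2963, 0.2012]
tcp_rot: [179.8, 0.0, 66.7]
wrist_force: [-0.2, 0.5, -0.3]
opening: -0.0001
```

Call:
servo_tool(motion=[[[-8.5, 0, 0, 0, 0, -0.14], [-8.5, -1.5, 0, 0, 0, -0.14], [0, 0, 0, 0, 0, 0], [0, 0, 0, 0, 0, 0]]])

```text
time: 29.15
ee_pos: [0.4288, -0.3114, 0.2004]
tcp_rot: [179.9, 0.0, 82.2]
wrist_force: [-0.7, 0.2, -0.9]
opening: -0.0001
```

```bash
python3 - <<'E'
from wh import *
from h import *
o=st()
c=bot.camera("wrist");pickle.dump(c,open("wrist19.pkl","wb"));cv2.imwrite("pics/wrist19.png",cv2.resize(cv2.cvtColor(c["color"],cv2.COLOR_RGB2BGR),None,fx=1.5,fy=1.5,interpolation=cv2.INTER_CUBIC))
c=bot.camera("side");cv2.imwrite("pics/side19.png",cv2.resize(cv2.cvtColor(c["color"],cv2.COLOR_RGB2BGR)[60:240,170:350],None,fx=3,fy=3,interpolation=cv2.INTER_CUBIC))
E
```

```text
t 29.15 z 0.2004 yaw 82.18 theta(tool) 172.18 r 59.4 s 24.8 polar 194.8 F [-0.658  0.182 -0.885] F along t 0.1 [ 0.429 -0.311  0.2  ] 61.82440373382277
```

View pics/wrist19.png

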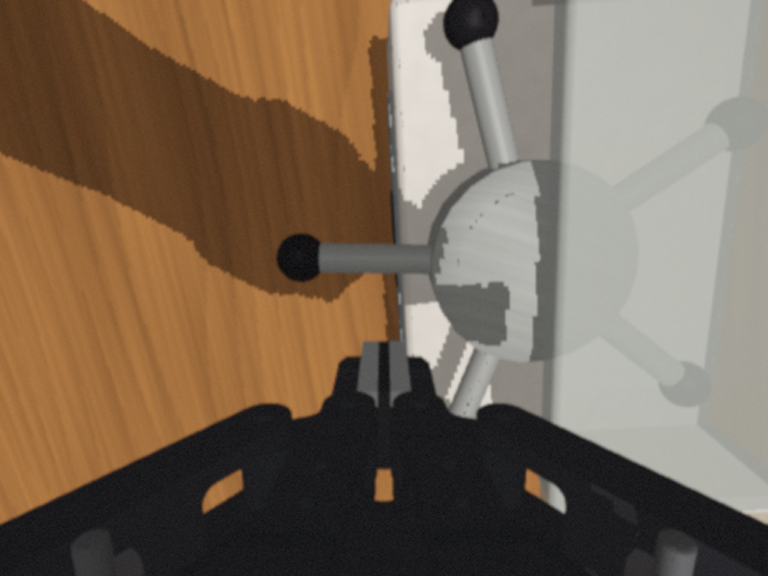

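View pics/side19.png

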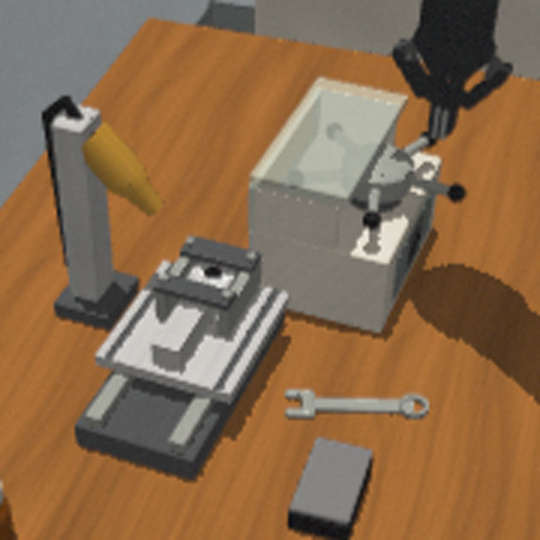

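Call:
servo_tool(motion=[[[0, 0, 30, 0, 0, 0], [0, 0, 30, 0, 0, 0], [4, 0, 0, 0, 0, 0], [3.5, 0, 0, 0, 0, 0]]])

```text
time: 29.65
ee_pos: [0.4296, -0.3034, 0.1399]
tcp_rot: [-180.0, -0.0, 82.4]
wrist_force: [0.5, 0.0, 0.5]
opening: -0.0002
```

Call:
servo_tool(motion=[[[8.5, -1.7, 0, 0, 0, 0.14], [8.5, -1.7, 0, 0, 0, 0.14], [8.5, -1.7, 0, 0, 0, 0.14], [8.5, -1.7, 0, 0, 0, 0.14]]])

```text
time: 30.05
ee_pos: [0.4338, -0.2709, 0.1408]
tcp_rot: [179.9, 0.2, 49.9]
wrist_force: [-6.4, -8.9, -3.7]
opening: -0.0003
```

Call:
servo_tool(motion=[[[3, -0.6, 0, 0, 0, 0.05], [0, 0, 0, 0, 0, 0]]])

```text
time: 30.25
ee_pos: [0.4356, -0.2675, 0.1409]
tcp_rot: [180.0, 0.1, 47.3]
wrist_force: [-5.3, -3.1, -3.9]
opening: -0.0001
```

```bash
python3 wh.py
```

```text
t 30.25 z 0.1409 yaw 47.33 theta(tool) 137.33 r 59.4 s 17.4 polar 153.6 F [-5.251 -3.096 -3.93 ] F along t -5.8 [ 0.436 -0.268  0.141] 101.18302254209893
```

Call:
servo_tool(motion=[[[2.4, -0.6, 0, 0, 0, 0.04], [2.4, -0.6, 0, 0, 0, 0.04], [0, 0, 0, 0, 0, 0]]])

```text
time: 30.55
ee_pos: [0.4377, -0.2634, 0.1408]
tcp_rot: [180.0, 0.1, 42.7]
wrist_force: [-6.5, -3.4, -3.3]
opening: 0.0001
```

Call:
servo_tool(motion=[[[1.2, -0.3, 0, 0, 0, 0.02], [0, 0, 0, 0, 0, 0]]])

```text
time: 30.75
ee_pos: [0.4377, -0.2631, 0.1408]
tcp_rot: [180.0, 0.3, 41.6]
wrist_force: [-10.0, -7.7, -1.5]
opening: -0.0003
```

```bash
python3 - <<'E'
from wh import *
from h import *
o=st()
c=bot.camera("scene");pickle.dump(c,open("scene20.pkl","wb"));cv2.imwrite("pics/scene20.png",cv2.resize(cv2.cvtColor(c["color"],cv2.COLOR_RGB2BGR)[80:260,110:300],None,fx=3,fy=3,interpolation=cv2.INTER_CUBIC))
c=bot.camera("side");pickle.dump(c,open("side20.pkl","wb"));cv2.imwrite("pics/side20.png",cv2.resize(cv2.cvtColor(c["color"],cv2.COLOR_RGB2BGR)[60:240,170:350],None,fx=3,fy=3,interpolation=cv2.INTER_CUBIC))
E
```

```text
t 30.75 z 0.1408 yaw 41.61 theta(tool) 131.61 r 59.3 s 18.6 polar 149.0 F [-10.017  -7.678  -1.529] F along t -12.6 [ 0.438 -0.263  0.141] 107.52241072356482
```

View pics/side20.png

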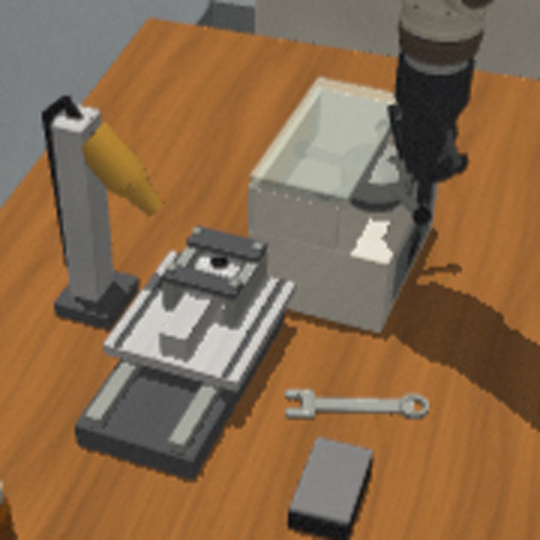

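Call:
servo_tool(motion=[[[1, 0, 0, 0, 0, 0], [0, 0, 0, 0, 0, 0]]])

```text
time: 31.05
ee_pos: [0.4378, -0.263, 0.1409]
tcp_rot: [180.0, 0.4, 41.6]
wrist_force: [-14.7, -12.1, -1.6]
opening: 0.0001
```

Call:
servo_tool(motion=[[[0.8, 0, 0, 0, 0, 0], [0, 0, 0, 0, 0, 0]]])

```text
time: 31.25
ee_pos: [0.4379, -0.2629, 0.1408]
tcp_rot: [180.0, 0.4, 41.6]
wrist_force: [-17.5, -14.5, -1.4]
opening: 0.0003
```

```bash
python3 wh.py
```

```text
t 31.25 z 0.1408 yaw 41.57 theta(tool) 131.57 r 59.2 s 18.4 polar 148.8 F [-17.53  -14.458  -1.413] F along t -22.7 [ 0.438 -0.263  0.141] 107.67641384977667
```

Call:
servo_tool(motion=[[[-5, 0, 0, 0, 0, 0], [-3, 0, 0, 0, 0, 0], [0, 0, -30, 0, 0, 0], [0, 0, -40, 0, 0, 0], [0, 0, -40, 0, 0, 0]]])

```text
time: 31.75
ee_pos: [0.4345, -0.2658, 0.2519]
tcp_rot: [179.9, -0.1, 41.8]
wrist_force: [1.9, -0.9, 0.7]
opening: 0.0
```

```bash
python3 - <<'E'
from wh import *
from plan import *
o=st()
show(o["ee_pos"],o["tcp_rot"][2],[([.51,-.11,.28],85.6)])
E
```

```text
t 31.75 z 0.2519 yaw 41.75 theta(tool) 131.75 r 59.4 s 22.7 polar 152.6 F [ 1.889 -0.925  0.695] F along t 0.8 [ 0.435 -0.266  0.252] 106.77857501428161
[[[26.7,-11.0,-4.7,0,0,-0.128],[27.8,-7.5,-4.7,0,0,-0.127],[28.6,-3.9,-4.7,0,0,-0.128],[28.9,-0.2,-4.7,0,0,-0.127],[28.6,3.4,-4.7,0,0,-0.128]]]
[[[28.0,7.1,-4.6,0,0,-0.127]]]
-> [ 0.51 -0.11  0.28] 85.59
```

Call:
servo_tool(motion=[[[27, -11, -5, 0, 0, -0.128], [28, -7.5, -5, 0, 0, -0.128], [28.5, -4, -5, 0, 0, -0.128], [29, 0, -5, 0, 0, -0.128], [28.5, 3.5, -5, 0, 0, -0.128]]])

```text
time: 32.25
ee_pos: [0.4985, -0.1347, 0.2761]
tcp_rot: [179.9, -0.0, 78.7]
wrist_force: [0.4, -0.5, -0.1]
opening: 0.0001
```

Call:
servo_tool(motion=[[[28, 7, -4, 0, 0, -0.128], [0, 0, 0, 0, 0, 0], [0, 0, 0, 0, 0, 0]]])

```text
time: 32.55
ee_pos: [0.5105, -0.1095, 0.2793]
tcp_rot: [179.9, 0.0, 85.8]
wrist_force: [0.3, -1.5, 0.0]
opening: -0.0
```

```bash
python3 - <<'E'
from wh import *
from h import *
o=st()
c=bot.camera("wrist");pickle.dump(c,open("wrist21.pkl","wb"));cv2.imwrite("pics/wrist21.png",cv2.resize(cv2.cvtColor(c["color"],cv2.COLOR_RGB2BGR),None,fx=1.5,fy=1.5,interpolation=cv2.INTER_CUBIC))
c=bot.camera("scene");pickle.dump(c,open("scene21.pkl","wb"));cv2.imwrite("pics/scene21.png",cv2.resize(cv2.cvtColor(c["color"],cv2.COLOR_RGB2BGR)[80:280,110:350],None,fx=3,fy=3,interpolation=cv2.INTER_CUBIC))
E
```

```text
t 32.55 z 0.2793 yaw 85.77 theta(tool) 175.77 r -5.8 s -186.5 polar 84.0 F [ 0.345 -1.469  0.021] F along t -1.4 [ 0.511 -0.109  0.279] 82.12941927149411
```

View pics/wrist21.png

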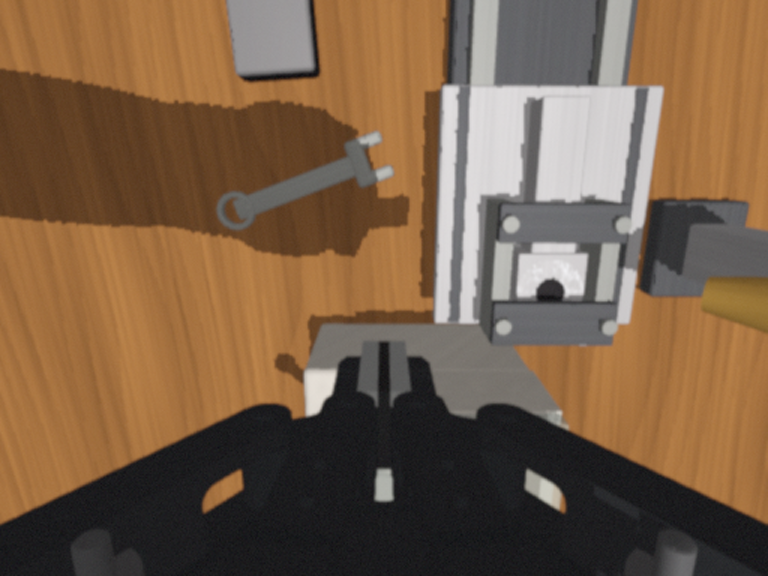

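View pics/scene21.png

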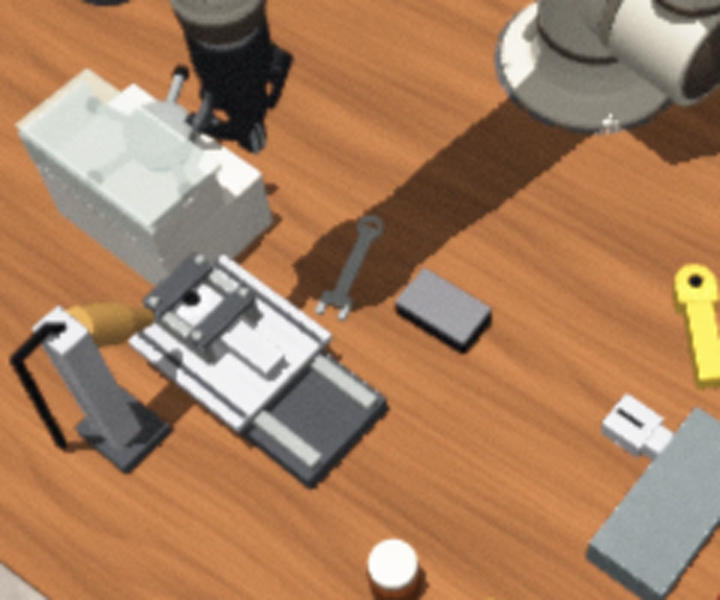

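```bash
python3 - <<'E'
from ov import *
np.set_printoptions(precision=1,suppress=True)
c=pickle.load(open("wrist21.pkl","rb"))
q=lambda x,y,z:ray(c,(x+.5)/1.5-.5,(y+.5)/1.5-.5,z)[:2]
yw=np.radians(-4.45);Ri=np.array([[np.cos(yw),np.sin(yw)],[-np.sin(yw),np.cos(yw)]])
U=np.array([.6058,-.1035])
L=lambda *a:Ri@(q(*a)-U)*1000
print("unit-frame: table corners (want x -55..95, y -70..100)",L(443,87,.06),L(662,88,.06),L(631,323,.06),L(435,322,.06))
print("arm tail (want y stop+150)",L(543,97,.088),L(589,97,.088),"shoulder",L(518,253,.088),L(588,253,.088))
print("bridges mouth",L(500,204,.104),L(631,204,.104),"inner",L(493,302,.104),L(614,302,.104))
E
```

```text
unit-frame: table corners (want x -55..95, y -70..100) [-54.4  98.4] [93.1 98.3] [ 95.4 -68.9] [-54.5 -68.5]
arm tail (want y stop+150) [ 4.7 89. ] [33.2 89.1] shoulder [-3.3 -9.4] [43.9 -9.2]
bridges mouth [-21.5  24.7] [60.2 24.9] inner [-21.9 -39.1] [ 57.8 -38.9]
```

```bash
python3 -c "
from workcell import bot
print(bot.get_obs()['time'],bot.get_obs()['wrist_force']);print(bot.job_done())"
```

```text
32.65 [-0.23072323 -0.7452532  -0.23409519]
the job is handed in; nothing more can be done
None
```

The round-nosed arm is in the nest against the stop, the table is wound fully home, and the job was handed in at 32.65 s.

**Nesting:** I drew the arm out of the bay by its head, then set it down and regripped it by the shank. I slid it nose first under both bridges until the stop gave about 9 N back.

**Winding:** I turned the star wheel clockwise with four pushes on its spokes. At the end the wheel stopped moving and the push rose to about 23 N.

**Last checks (wrist picture):**
- The table centre is at about y +15 mm in the unit's frame, which is home.
- The head shoulders are 49.7 mm from the stop (50 mm when fully in), and the arm lies straight and centred.
- The gripper is clear of everything, with wrist force near zero.
- The square arm, jar, case and wrench look unmoved in the last pictures, judged by eye only.

**Disagreement:** while carrying the arm to the nest, the pictures suggested its nose hung down by about 4°. Lowering it slowly showed no early contact, so I took that as measurement noise and went in level. No check failed.

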